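# UV flash for a sample jar: load the door basket, snap the cabinet shut, pull it open again

### The arm

A 6-joint arm with a two-finger parallel gripper is mounted at the origin on the work surface. World frame = base frame: x ahead of the robot, y to its left, z up, the work surface at z = 0. Lengths are in m, angles in degrees, forces in N, time in s.
With the tool pointing down it reaches from about 0.4 to 0.825 m from the base axis. Payload 7 kg.
Tool frame: the origin (TCP) lies at the very end of the fingers, on their centre line; the grasp point (between the pads) lies hold_point_z behind it (hold_point_z is the distance from the TCP to the grasp point, in m); z points along the fingers, y is the direction in which the jaws open and shut (so a half turn about z gives the same grasp; the last joint's range is limited). The gripper opens to 88 mm and grips with 3 to 60 N. Pads are 19 mm wide; open, the fingers measure 130 mm over their backs; the gripper's body (78 mm by 193 mm) begins 47 mm behind the grasp point.
Start: joints at [83.887, 20.546, 0.682, 0, -70.136, -16.507], TCP at [0.26, 0.623, 0.227] pointing down, gripper open.
Joint ranges: [-176.03, 176.03], [-82.01, 121.73], [-58.28, 71.71], [-173.87, 95.51], [-174.79, -0.11], [-173.66, 173.66]. Speed limits (degrees/s): [136.94, 136.94, 172.46, 180, 180, 180].

### API

Orientations are given as [roll, pitch, yaw] about the fixed x, y, z axes, in that order (R = Rz(yaw) Ry(pitch) Rx(roll)).
In Python, from plant import get_obs, snapshot, close_job, hold_point_z gives the robot as it stands. The module is installed in compiled form; this text tells all that it offers.
- The arm moves only by the tool jog_arm, never from a script. Its argument "commands" is a list of rows, each a list of 4 numbers: the shift along the world's x, y, z in mm, then the turn about the world's z in degrees. In form: [[x, y, z, turn], ...]. A call has exactly 10 rows; each row shifts and turns the commanded pose from where the row before left it; what a row does not reach is not made up. A row lasts 1/12 s, in which the tool goes at most 41.7 mm and 7.16 degrees, less where a joint would pass 70% of its speed; a pose out of reach is approached as far as the arm can. A call is refused whole if a number of a shift passes 41.7 or a number of a turn 7.16, either way. A call with a gripper value outside its range is refused whole. "fingers" is the finger opening in mm, from 0 to 87.6, set as the call begins (left out, the last holds). The fingers move at their own pace and stop on an object; the grip force is fixed at half the most. Time passes only in rows, so rows that do not move let the fingers close, or fill a call up. It gives the time, the measured TCP pose, the force and the opening at its end, in the units of the state.
- get_obs(): the state, without advancing time (a new reading comes with each control period).
- snapshot(name): name is "side" or "top" or "wrist"; returns a dict with "image" (480x640x3 uint8, red, green, blue), "fov_y" (degrees; the focal length in pixels is half the picture's height over the tangent of half this angle, whatever the lens; pixels are square), "cx", "cy" (the principal point, pixels), "rvec" (rotation vector, rad) and "tvec" (3), from world to camera coordinates, as OpenCV has them; the wrist camera has in their place "mount" (4x4, takes a point from camera to tool coordinates, whose origin is the TCP and whose axes are the flange's). Camera axes: x right, y down, z forward; pixel columns grow to the right and rows downward; lengths in m; the calibration is good to about 2 mm. A picture is of the moment at which its call begins: read the wrist's pose just before it. There is no depth.
- close_job(): hands the job in, once; it reports no verdict.
The state is a dict: "clock": time; "joint_pos": joint angles; "qvel": joint speeds; "tau": joint torques, N m; "tool_pos": TCP position; "orientation": TCP orientation; "force": force on the tool from outside, world axes, zero at the start; "moment": the same for the moment, N m; "opening": finger opening in m.
Only numpy, scipy, OpenCV 4.12 (cv2) and the standard library are available. Lean on these libraries where they do the work, as an engineer would, in place of code of your own. Each camera call takes 0.05 s, during which the arm holds its last target.

### The job

Stand the orange-capped sample jar upright in the wire basket on the inside of the open UV cabinet door, then push the door gently shut until its roller catch snaps and holds it, and leave it shut with your hand off it for about three seconds. Then pull the door through the catch and leave it standing wide open, more than half way to square, with the jar still upright in the basket. The bar pull is only glued on: hook it or push on it with open fingers, never clamp it, and never load the door with more than about 14 N; do not slam it or drop the jar, and leave everything else where it is.

Things in the scene. Friction and masses are not known exactly. Their poses are not given: they have to be found in the camera images.
- uv_cabinet: Cream UV cabinet, fixed, 270 mm wide (its y), 170 mm deep (its x), 250 mm high, clear amber roof. Origin at the centre of its underside; its open front is the side at x = -85 mm and looks along its -x. z up. A spring pin beside the hinge kicks the door (0.8 kg, light friction) open to about 0.25 rad with some 1 N at the handle whenever the catch does not hold it; farther out it stays where left.
- door (a joint): Door angle in rad: 0 = square with the cabinet, grows as it opens, stop at 1.25. The catch is screwed on through slots, so the angle at which the door is shut differs from cabinet to cabinet: 0 to 0.085, not told, to be found by feel. Shut, the door rests on a hard rubber stop, where the force climbs steeply: about 20 N for each further millimetre of push at the handle.
- strike (a point): Steel spearhead on the door's inner side, at (32, 222, -5) mm from hinge. It enters between the two sprung rollers of the catch under the roof. Pushing shut, they resist from about 0.04 rad before the shut angle, ask 7 to 11 N at the handle, give way about 0.016 rad before it and snap the door to its stop. Pulling open takes 5 to 10 N at the handle until they let go.
- hinge (a point): Point on the hinge axis, 224 mm above the bench. Its axes turn with the door: x square to the door, from outer to inner face (into the cabinet when shut), y along the door from hinge to free edge, z up. A growing angle turns it counter-clockwise seen from above. The door panel spans x = 0 (outer face) to 16 mm, y = 0 to 240 mm, 36 to 240 mm above the bench.
- handle (a point): Centre of the steel pull: a round level bar 11 mm thick, 100 mm long along the door, 40 mm in front of its outer face, at (-40, 155, 0) mm from hinge; 224 mm above the bench, 26 mm below the cabinet's top. Free above, below and behind (34 mm between bar and door); a post to the door 42 mm to each side of its centre. Axes as hinge.
- basket (a point): Centre of the inner floor of the wire basket on the door's inner side, at (52, 118, -56) mm from hinge along its axes: 168 mm above the bench. Inside 64 mm (x, off the door) by 86 mm (y, along the door), wire walls 26 mm high. Axes as hinge.
- jar_orange_mid (a point): Centre (half-way up) of the sample jar with the orange cap: upright round glass jar 44 mm across, 64 mm high, 0.12 kg, standing on a white tray (floor 3 mm thick, rim 11 mm high) in a row with two others.
- jar_blue_mid (a point): Centre of a like jar with a blue cap; leave it.
- jar_green_mid (a point): Centre of a like jar with a green cap; leave it.
- tray: White tray 280 mm (x) by 100 mm (y), 11 mm high, fixed. Origin at the centre of its underside. The three jars stand in a row along its x, about 90 mm apart, in any order.
- tip_box: Blue pipette-tip box 85 x 120 x 70 mm, origin under its centre; leave it.
- slide_box: Grey slide box 100 x 170 x 34 mm, origin under its centre; leave it.
- dish_stack: Stack of clear culture dishes, 90 mm across, 58 mm high, origin under its centre; leave it.
- timer: Small white timer 60 x 65 x 18 mm, origin under its centre; leave it.

How it is judged (in metres and radians):
On the way, in this order (a step that is already met when the one before it is completed fails the run):
1. the orange-capped jar stands upright on the floor of the door basket, let go (horizontal distance between jar_orange_mid and basket below 0.03 m and z of jar_orange_mid in the frame of basket between 0.024 and 0.042 m and angle between jar_orange_mid's own z axis and vertical below 0.2 rad and contact force between the fingers and jar_orange below 0.1 N), for 0.3 s.
2. the door is shut and held by its catch alone, untouched, for two seconds (value of joint door below 0.115 rad and contact force between each of the fingers, the arm and door below 0.2 N), for 2 s.
At the end, for the whole second after the job is handed in: The door stands still, open by more than 0.8 rad, and the orange-capped jar stands upright (within 0.2 rad) and at rest on the floor of the door basket, its centre within 30 mm of the basket's centre in plan and 24 to 42 mm above the basket floor (value of joint door above 0.8 rad and velocity of joint door between -0.05 and 0.05 rad/s and horizontal distance between jar_orange_mid and basket below 0.03 m and z of jar_orange_mid in the frame of basket between 0.024 and 0.042 m and angle between jar_orange_mid's own z axis and vertical below 0.2 rad and linear speed of jar_orange below 0.05 m/s); the robot touches nothing.
It fails at once if the robot presses, pulls or squeezes the door or its pull with more than 16 N in all (contact force between any of the fingers, the arm and door above 16 N).
It fails at once if the door is swung towards shut faster than 1.2 rad/s (0.29 m/s at its edge) (value of joint door above 0.13 rad and velocity of joint door below -1.2 rad/s).
It fails at once if the orange-capped jar is dropped (moves freely faster than 0.6 m/s) or tipped over ((contact force between the fingers and jar_orange below 0.1 N and linear speed of jar_orange above 0.6 m/s) or angle between jar_orange_mid's own z axis and vertical above 0.8 rad).
It fails at once if another thing on the bench is moved by more than 20 mm (distance of any of jar_blue_mid, jar_green_mid, tip_box, slide_box, dish_stack, timer from where it was at the start of the episode above 0.02 m).
It also fails if it takes over 72 s, if anything falls off the work surface, if the arm or the gripper's body presses on something with over 40 N, if the wrist force passes 120 N, or if a joint passes its speed limit or range.

## Working session

There is one attempt and no reset: what is moved stays moved. The work goes in short steps, Python scripts to look and compute and a tool call to move; the robot and the scene stay as the last step left them, time stands still between calls to the robot, and variables do not carry over. Pictures are saved under pics/ and viewed, and the job is handed in when it is done.

Besides the shell and the picture viewer there is one more tool, called after ">>>" by a JSON object that holds its "name" and its "arguments". jog_arm: Moves the arm, as the interface text tells. Its arguments: {"type":"object","properties":{"commands":{"type":"array","items":{"type":"array","items":{"type":"number"}}},"fingers":{"type":"number"}},"required":["commands"]}

```bash
mkdir -p pics
cat > h.py <<'E'
import numpy as np, cv2, json, pickle
from plant import get_obs, snapshot, close_job, hold_point_z
def snap(name,fn):
    o=get_obs(); s=snapshot(name); cv2.imwrite('pics/'+fn+'.png',s['image'][:,:,::-1]); pickle.dump((o,s),open('pics/'+fn+'.pkl','wb')); return o,s
E
python3 - <<'E'
from h import *
print(hold_point_z)
o=get_obs(); print({k:np.round(v,3).tolist() for k,v in o.items()})
for n in ['side','top','wrist']:
    o,s=snap(n,n+'0'); print(n,s['fov_y'],s['cx'],s['cy'],s.get('rvec'),s.get('tvec'),s.get('mount'), [k for k in s])
    if n!='wrist':
        R=cv2.Rodrigues(np.array(s['rvec'],float))[0]; print(-R.T@np.array(s['tvec']),R)
E
```

```text
0.0188
{'clock': 0.0, 'joint_pos': [83.886, 20.593, 0.634, -0.021, -70.136, -16.507], 'qvel': [-0.048, 0.01, 0.034, 0.059, -0.022, 0.055], 'tau': [-0.001, -58.273, 29.305, 6.997, 0.007, -0.0], 'tool_pos': [0.259, 0.623, 0.226], 'orientation': [179.903, -0.008, -22.627], 'force': [0.846, 0.143, -0.807], 'moment': [-0.014, -0.005, 0.041], 'opening': 0.088}
side 53.710000985625896 321.6069036536801 237.78151204338454 [ 2.04622403 -1.2950822   0.54030651] [-0.29245234  0.42213275  0.93058126] None ['image', 'fov_y', 'cx', 'cy', 'rvec', 'tvec']
[-0.20321951 -0.41832782  0.95572463] [[ 0.42752264 -0.90400382  0.00121722]
 [-0.6368301  -0.30212562 -0.70934303]
 [ 0.64161656  0.30248504 -0.70486239]]
top 50.80919086986262 331.0748633601456 242.99624881547507 [ 2.20996287 -2.18719541  0.03948219] [-0.09055564  0.51953949  1.4602513 ] None ['image', 'fov_y', 'cx', 'cy', 'rvec', 'tvec']
[ 0.46077905 -0.09239114  1.47973038] [[ 0.01044637 -0.99993536 -0.00448933]
 [-0.99912187 -0.01025548 -0.040624  ]
 [ 0.04057534  0.00490976 -0.99916442]]
wrist 70.98088817684459 321.3742368510393 245.81565184044544 None None [[ 2.58701928e-04 -9.62812528e-01 -2.70170261e-01  7.22878398e-02]
 [ 9.99999943e-01  1.90866061e-04  2.77357243e-04 -9.63728436e-04]
 [-2.15476694e-04 -2.70170317e-01  9.62812522e-01 -1.58201924e-01]
 [ 0.00000000e+00  0.00000000e+00  0.00000000e+00  1.00000000e+00]] ['image', 'fov_y', 'cx', 'cy', 'mount']
```

View pics/top0.png

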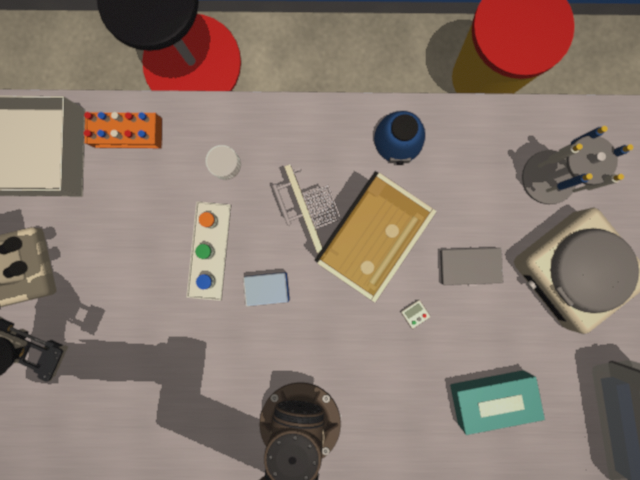

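View pics/side0.png

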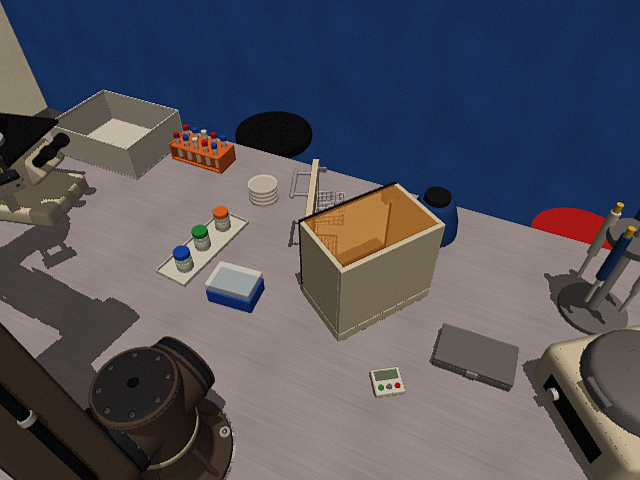

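View pics/wrist0.png

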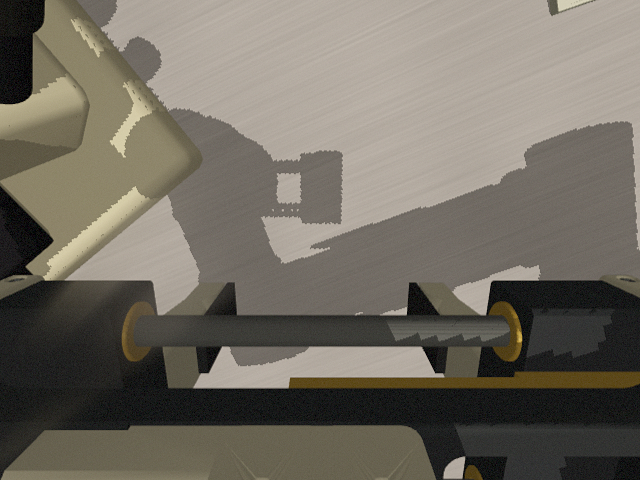

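Top view: the cabinet is at about (375,235), with the open door running from (318,250) to (288,167). The basket is at (318,205), and the orange cap at (207,219). I'll zoom in.

Run:
```python
import cv2
a=cv2.imread('pics/top0.png'); c=a[150:310,180:450]
cv2.imwrite('pics/top0z.png',cv2.resize(c,None,fx=2.96,fy=2.96,interpolation=cv2.INTER_CUBIC))
a=cv2.imread('pics/side0.png'); c=a[140:300,150:350]
cv2.imwrite('pics/side0z.png',cv2.resize(c,None,fx=3.75,fy=3.75,interpolation=cv2.INTER_CUBIC))
```

```text
(no output)
```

View pics/top0z.png

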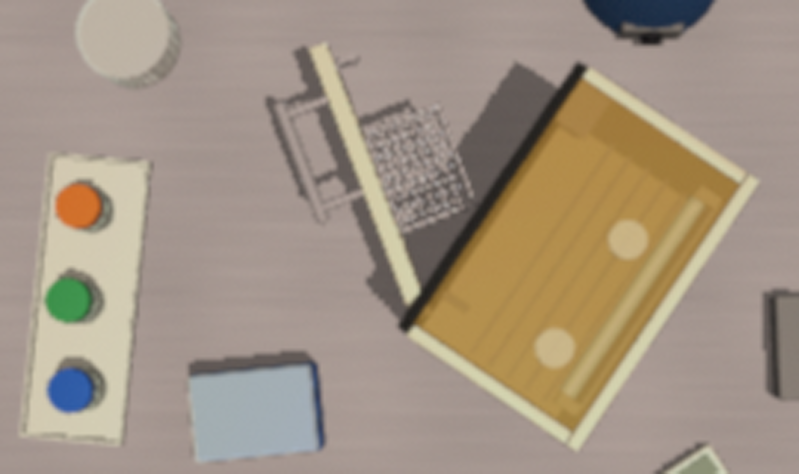

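View pics/side0z.png

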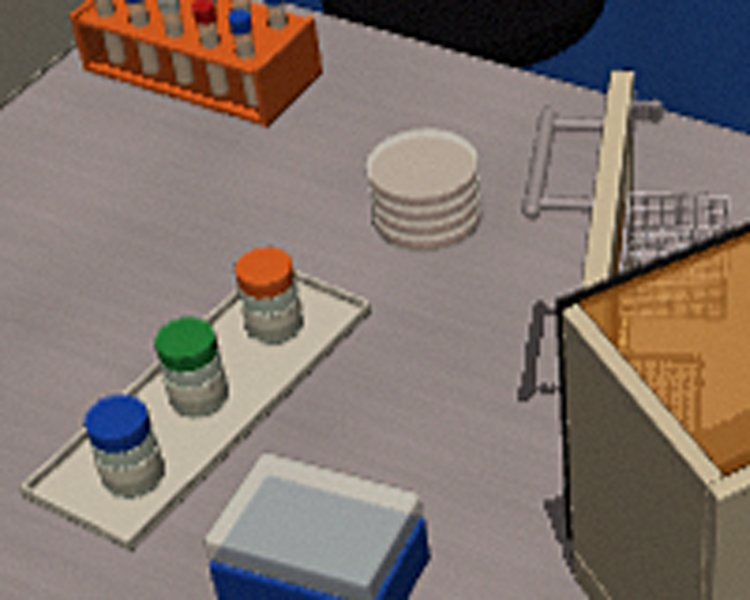

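```bash
cat >> h.py <<'E'
def cam(s):
    f=240/np.tan(np.radians(s['fov_y']/2)); K=np.array([[f,0,s['cx']],[0,f,s['cy']],[0,0,1.]])
    return K,cv2.Rodrigues(np.array(s['rvec'],float))[0],np.array(s['tvec'],float).ravel()
def bp(s,uv,z):
    K,R,t=cam(s); d=R.T@np.linalg.inv(K)@np.array([uv[0],uv[1],1.]); c=-R.T@t
    return c+d*(z-c[2])/d[2]
def pj(s,P):
    K,R,t=cam(s); return cv2.projectPoints(np.atleast_2d(P).astype(float),R,t,K,None)[0].reshape(-1,2)
def Rz(a): return np.array([[np.cos(a),-np.sin(a),0],[np.sin(a),np.cos(a),0],[0,0,1]])
def load(fn): return pickle.load(open('pics/'+fn+'.pkl','rb'))
E
python3 - <<'E'
from h import *
o,s=load('top0'); o2,s2=load('side0')
T=lambda u,v:((u+.5)/2.96-.5+180,(v+.5)/2.96-.5+150)
S=lambda u,v:((u+.5)/3.75-.5+150,(v+.5)/3.75-.5+140)
L=[('cabA',(580,67),.25),('cabB',(757,180),.25),('cabC',(574,448),.25),('cabD',(403,328),.25),
('doorfree_out',(311,50),.24),('doorfree_in',(328,43),.24),('doorh_out',(405,303),.24),('doorh_in',(421,297),.24),
('bar1',(279,103),.227),('bar2',(321,219),.227),('orange',(79,206),.067),('green',(69,300),.067),('blue',(71,390),.067)]
for n,p,z in L: print(n,np.round(bp(s,T(*p),z)*1000,1))
for n,p,z in [('orange',(265,260),.067),('green',(187,332),.067),('blue',(117,408),.067),('bar1',(546,112),.227),('bar2',(532,212),.227),('doorfree_out',(612,72),.24)]: print('S',n,np.round(bp(s2,S(*p),z)*1000,1))
E
```

```text
cabA [ 685.1 -193.6  250. ]
cabB [ 592.7 -340.1  250. ]
cabC [ 371.1 -190.8  250. ]
cabD [467.8 -49.7 250. ]
doorfree_out [699.   30.2 240. ]
doorfree_in [705.   16.1 240. ]
doorh_out [488.6 -50.8 240. ]
doorh_in [493.7 -64.  240. ]
bar1 [656.3  57.8 227. ]
bar2 [558.7  21.1 227. ]
orange [581.2 265.2  67. ]
green [492.  272.9  67. ]
blue [407.1 269.2  67. ]
S orange [587.4 271.8  67. ]
S green [497.2 278.3  67. ]
S blue [413.4 276.9  67. ]
S bar1 [654.7  60.8 227. ]
S bar2 [556.9  19.9 227. ]
S doorfree_out [699.2  32.5 240. ]
```

Top and side views agree. The hinge is at about (475,-55), the door's y axis at about 21°, and the cabinet's y axis at about -33.8°, so the door angle is about 0.95 rad. The orange jar is at about (584,268). I'll move above the jar and look with the wrist camera.

>>> {"name": "jog_arm", "arguments": {"commands": [[16, -17, 0, 0], [16, -18, 0, 0], [16, -18, 0, 0], [16, -18, 0, 0], [16, -18, 0, 0], [16, -18, 0, 0], [16, -18, 0, 0], [16, -18, 0, 0], [16, -18, 0, 0], [16, -18, 0, 0]], "fingers": 64}}

```text
clock: 0.98
tool_pos: [0.4202, 0.4429, 0.2264]
orientation: [180.0, 0.0, -22.6]
force: [0.3, -0.5, -0.0]
opening: 0.0644
```

>>> {"name": "jog_arm", "arguments": {"commands": [[16, -18, 0, 0], [16, -18, 0, 0], [16, -18, 0, 0], [16, -18, 0, 0], [16, -18, 0, 0], [16, -18, 0, 0], [16, -18, 0, 0], [16, -18, 0, 0], [16, -18, 0, 0], [16, -18, 0, 0]]}}

```text
clock: 1.82
tool_pos: [0.5802, 0.263, 0.2263]
orientation: [180.0, 0.0, -22.6]
force: [0.5, 0.5, -0.2]
opening: 0.0634
```

Run:
```python
from h import *
o,s=snap('wrist','w1'); print(o['tool_pos'],o['orientation'],o['joint_pos'],o['force'],o['clock'])
```

```text
[0.58017459 0.26300888 0.22631741] [ 1.79980536e+02  1.49558240e-02 -2.26182082e+01] [ 4.19063406e+01  1.70284575e+01 -4.43700966e+00 -5.51095135e-03
 -6.85585377e+01  2.54774693e+01] [ 0.46228465  0.47322909 -0.19270853] 1.8167
```

View pics/w1.png

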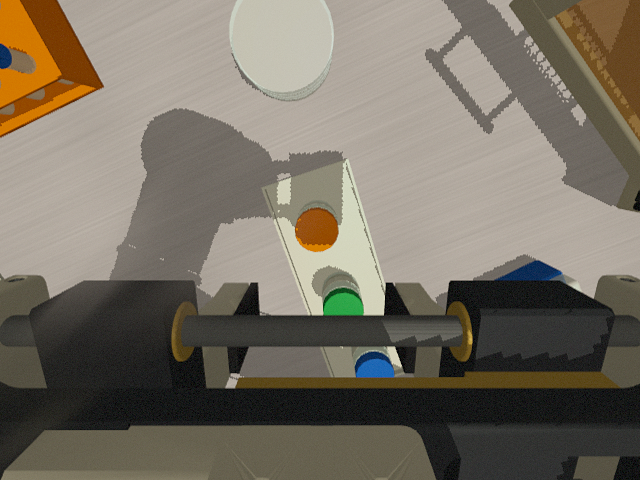

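The orange cap's disc is centred at about (317,230), the green cap at (343,303), the dish stack at (282,35), and the door and basket are at top right.

```bash
cat >> h.py <<'E'
from scipy.spatial.transform import Rotation
def wcam(o,s):
    f=240/np.tan(np.radians(s['fov_y']/2)); K=np.array([[f,0,s['cx']],[0,f,s['cy']],[0,0,1.]])
    M=np.eye(4); M[:3,:3]=Rotation.from_euler('xyz',o['orientation'],degrees=True).as_matrix(); M[:3,3]=o['tool_pos']
    W=np.linalg.inv(M@np.array(s['mount'])); return K,W[:3,:3],W[:3,3]
def ray(C,uv):
    K,R,t=C; d=R.T@np.linalg.inv(K)@np.array([uv[0],uv[1],1.]); return -R.T@t,d/np.linalg.norm(d)
E
python3 - <<'E'
from h import *
o,s=load('w1'); C=wcam(o,s)
img=cv2.imread('pics/w1.png')
def cent(img,lo,hi,box):
    x0,y0,x1,y1=box; h=cv2.cvtColor(img,cv2.COLOR_BGR2HSV)[y0:y1,x0:x1]; m=cv2.inRange(h,lo,hi)
    ys,xs=np.nonzero(m); return np.array([xs.mean()+x0,ys.mean()+y0]),(xs.min()+x0,xs.max()+x0,ys.min()+y0,ys.max()+y0)
c,b=cent(img,(5,150,80),(20,255,255),(285,190,350,265)); print(c,b)
rays=[]
for uv,CC in [(c,C),]:
    cc,d=ray(CC,uv); print('wrist',cc+d*(.067-cc[2])/d[2]); rays.append((cc,d))
for n,box in [('top0',(190,205,222,235)),('side0',(205,195,235,235))]:
    c,b=cent(cv2.imread('pics/'+n+'.png'),(5,150,80),(20,255,255),box); print(n,c,b)
    S=load(n)[1]; cc,d=ray(cam(S),c); print(cc+d*(.067-cc[2])/d[2]); rays.append((cc,d))
A=sum(np.eye(3)-np.outer(d,d) for c,d in rays); B=sum((np.eye(3)-np.outer(d,d))@c for c,d in rays); print(np.linalg.solve(A,B))
E
```

```text
[316.16858497 229.37508463] (np.int64(295), np.int64(337), np.int64(208), np.int64(251))
wrist [0.58210517 0.26854611 0.067     ]
top0 [206.06896552 219.16666667] (np.int64(199), np.int64(213), np.int64(212), np.int64(226))
[0.5814768  0.26606086 0.067     ]
side0 [220.03703704 212.17901235] (np.int64(213), np.int64(227), np.int64(206), np.int64(219))
[0.57567416 0.26476288 0.067     ]
[0.5812427  0.26868074 0.06104211]
```

>>> {"name": "jog_arm", "arguments": {"commands": [[1, 2, -10, 0], [1, 3, -18, 0], [0, 0, -20, 0], [0, 0, -22, 0], [0, 0, -22, 0], [0, 0, -22, 0], [0, 0, -22, 0], [0, 0, -20, 0], [0, 0, -16, 0], [0, 0, -10, 0]]}}

```text
clock: 2.7
tool_pos: [0.58, 0.2688, 0.0418]
orientation: [179.8, 0.1, -22.6]
force: [-0.8, 0.8, -0.1]
opening: 0.064
```

>>> {"name": "jog_arm", "arguments": {"commands": [[0, 0, -6, 0], [0, 0, -4, 0], [0, 0, -2, 0], [0, 0, -1, 0], [0, 0, 0, 0], [0, 0, 0, 0], [0, 0, 0, 0], [0, 0, 0, 0], [0, 0, 0, 0], [0, 0, 0, 0]]}}

```text
clock: 3.53
tool_pos: [0.5817, 0.2691, 0.0318]
orientation: [-180.0, -0.0, -22.6]
force: [0.2, -0.0, -0.0]
opening: 0.0644
```

Run:
```python
from h import *
o,s=snap('wrist','w2'); print(o['tool_pos'],o['orientation'],o['force'],o['clock'])
o,s=snap('side','s2')
a=s['image'][140:300,150:350,::-1]; cv2.imwrite('pics/s2z.png',cv2.resize(a,None,fx=3.75,fy=3.75))
```

```text
[0.58170522 0.26906518 0.03178111] [-1.79984595e+02 -8.36054410e-03 -2.26241907e+01] [ 0.16412058 -0.02164402 -0.0204272 ] 3.5333
```

View pics/w2.png

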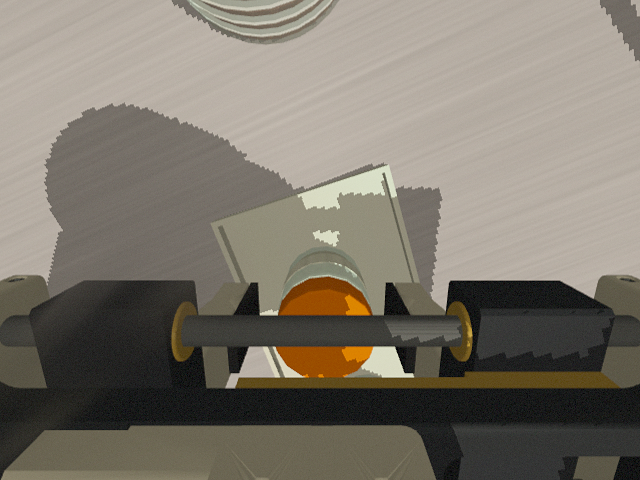

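View pics/s2z.png

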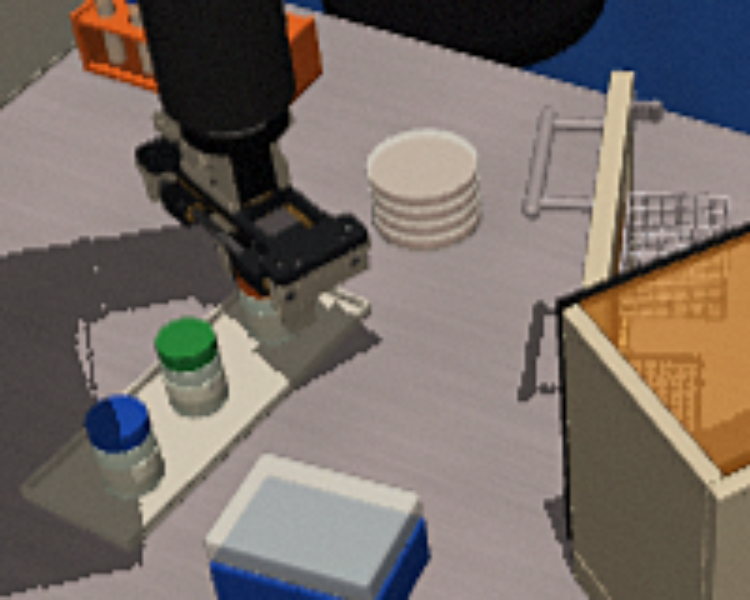

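The jar is centred between the open fingers, at about (326,325), so I'll close and lift.

>>> {"name": "jog_arm", "arguments": {"commands": [[0, 0, 0, 0], [0, 0, 0, 0], [0, 0, 0, 0], [0, 0, 0, 0], [0, 0, 0, 0], [0, 0, 0, 0], [0, 0, 0, 0], [0, 0, 0, 0], [0, 0, 0, 0], [0, 0, 0, 0]], "fingers": 34}}

```text
clock: 4.47
tool_pos: [0.5815, 0.2689, 0.0315]
orientation: [180.0, 0.0, -22.6]
force: [0.4, -0.3, 0.9]
opening: 0.0433
```

Run:
```python
from h import *
from scipy.optimize import least_squares
T=lambda u,v:((u+.5)/2.96-.5+180,(v+.5)/2.96-.5+150)
S=lambda u,v:((u+.5)/3.75-.5+150,(v+.5)/3.75-.5+140)
st=load('top0')[1]; ss=load('side0')[1]
# door points in hinge frame (mm, z rel .224)
obs=[(st,T(311,50),(0,240,16)),(st,T(328,43),(16,240,16)),(st,T(279,103),(-40,205,5.5)),(st,T(321,219),(-40,105,5.5)),
(ss,S(612,72),(0,240,16)),(ss,S(634,72),(16,240,16)),(ss,S(546,108),(-40,205,5.5)),(ss,S(532,215),(-40,105,5.5))]
def res(p,full=False):
    r=[]
    for s,uv,P in obs:
        W=np.array([p[0],p[1],.224])+Rz(p[2])@(np.array(P)/1000); r+=list(pj(s,W)[0]-uv)
    return np.array(r)
f=least_squares(res,[.475,-.055,np.radians(-69)],loss='soft_l1')
p=f.x; print(p[:2],np.degrees(p[2]),'yaxis',np.degrees(p[2])+90); print(np.round(res(p).reshape(-1,2),2))
for n,P in [('basket',(52,118,-56)),('handle',(-40,155,0))]:
    print(n,np.array([p[0],p[1],.224])+Rz(p[2])@(np.array(P)/1000))
# cabinet fit from top
co=[(T(580,67),(-85,135)),(T(757,180),(85,135)),(T(574,448),(85,-135)),(T(403,328),(-85,-135))]
def rc(q): return np.ravel([pj(st,np.array([q[0],q[1],.25])+Rz(q[2])@np.array([P[0]/1e3,P[1]/1e3,0]))[0]-uv for uv,P in co])
g=least_squares(rc,[.53,-.19,np.radians(-124)]); q=g.x; print('cab',q[:2],np.degrees(q[2]),np.round(rc(q),1))
print('hinge in cab',Rz(-q[2])@np.array([p[0]-q[0],p[1]-q[1],0]),'door angle',p[2]-q[2])
```

```text
[ 0.47519191 -0.05367739] -69.05979687592614 yaxis 20.94020312407386
[[-0.77 -0.14]
 [-0.43 -0.02]
 [ 0.21  1.41]
 [-0.15 -0.2 ]
 [ 0.15  0.  ]
 [ 0.48  0.29]
 [ 0.89  1.16]
 [-0.15 -2.26]]
basket [ 0.60398293 -0.06007058  0.168     ]
handle [0.60565903 0.03907674 0.224     ]
cab [ 0.52918971 -0.19356038] -123.61760343039404 [ 1.6 -1.4 -0.4 -0.8 -0.5  0.6 -0.7  1.6]
hinge in cab [-0.08659198 -0.12241259  0.        ] door angle 0.9522133570416078
```

>>> {"name": "jog_arm", "arguments": {"commands": [[0, 0, 8, 0], [0, 0, 18, 0], [0, 0, 30, 0], [0, 0, 36, 0], [0, 0, 38, 0], [0, 0, 38, 0], [0, 0, 38, 0], [0, 0, 32, 0], [0, 0, 22, 0], [0, 0, 10, 0]]}}

```text
clock: 5.3
tool_pos: [0.5826, 0.2696, 0.3066]
orientation: [-179.7, -0.2, -22.6]
force: [-0.2, 0.5, 0.0]
opening: 0.0433
```

>>> {"name": "jog_arm", "arguments": {"commands": [[1, -10, 0, -2], [2, -20, 0, -4], [2, -24, 0, -4], [2, -26, 0, -4], [2, -26, 0, -4], [2, -26, 0, -4], [2, -26, 0, -4], [2, -26, 0, -4], [2, -26, 0, -4], [2, -26, 0, -4]]}}

```text
clock: 6.13
tool_pos: [0.5996, 0.0313, 0.2995]
orientation: [179.8, 0.1, -60.9]
force: [-0.4, 0.0, -0.9]
opening: 0.0433
```

>>> {"name": "jog_arm", "arguments": {"commands": [[2, -26, 0, -4], [1, -25, 0, -2.4], [0, -20, 0, -2], [0, -14, 0, 0], [0, -8, 0, 0], [0, 0, 0, 0], [0, 0, 0, 0], [0, 0, 0, 0], [0, 0, 0, 0], [0, 0, 0, 0]]}}

```text
clock: 6.97
tool_pos: [0.6037, -0.0591, 0.3016]
orientation: [-180.0, 0.0, -68.9]
force: [-0.1, 0.3, -1.4]
opening: 0.0434
```

Run:
```python
from h import *
o,s=snap('wrist','w3'); print(o['tool_pos'],o['orientation'],o['force'],o['clock'])
o,s=snap('side','s3')
a=s['image'][60:220,230:430,::-1]; cv2.imwrite('pics/s3z.png',cv2.resize(a,None,fx=3.75,fy=3.75))
```

```text
[ 0.60370456 -0.05906572  0.30156632] [-1.79991221e+02  4.22272269e-03 -6.89472661e+01] [-0.10807357  0.32756382 -1.37557222] 6.9667
```

View pics/w3.png

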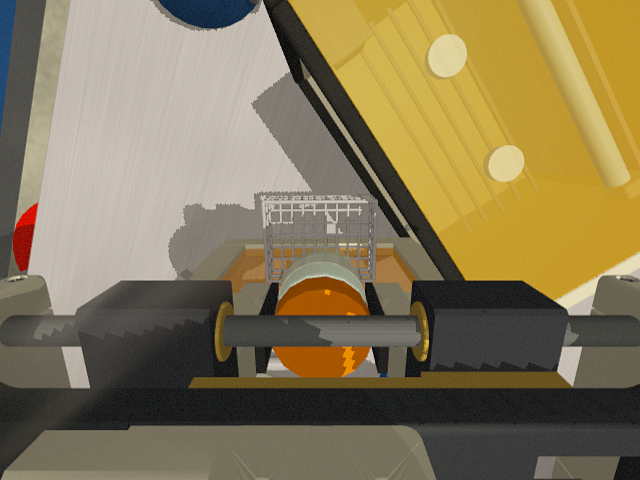

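View pics/s3z.png

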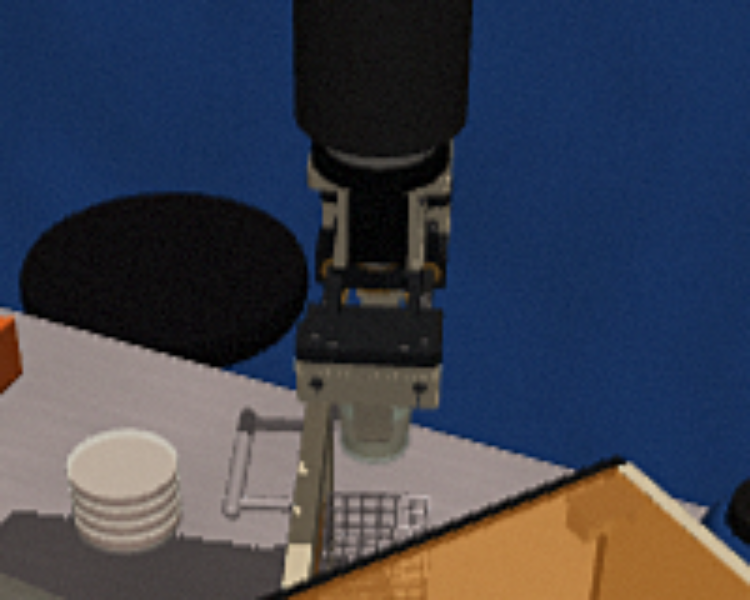

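The wrist view shows the basket's far rim running from about (262,195) to (375,198). I'll compare that with the prediction.

Run:
```python
from h import *
o,s=load('w3'); K,R,t=wcam(o,s)
p=[.47519,-.05368,np.radians(-69.06)]
P=[(84,75,-30),(84,161,-30),(84,75,-56),(84,161,-56),(52,118,-56)]
for a in P:
    W=np.array([p[0],p[1],.224])+Rz(p[2])@(np.array(a)/1000); print(a,cv2.projectPoints(W.reshape(1,3),R,t,K,None)[0].ravel())
im=cv2.imread('pics/w3.png')[170:300,220:430]; cv2.imwrite('pics/w3z.png',cv2.resize(im,None,fx=3.8,fy=3.8,interpolation=cv2.INTER_CUBIC))
```

```text
(84, 75, -30) [376.27051648 202.33617435]
(84, 161, -30) [267.59235813 202.08620511]
(84, 75, -56) [371.57049485 197.95312947]
(84, 161, -56) [272.22870531 197.72451824]
(52, 118, -56) [321.80512828 233.78432254]
```

View pics/w3z.png

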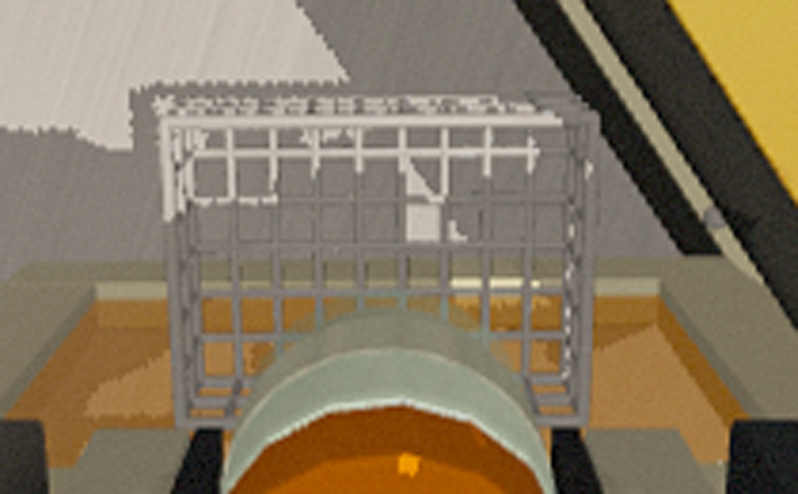

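The rim matches the prediction within about 1 mm. Lowering now.

>>> {"name": "jog_arm", "arguments": {"commands": [[0, -1, -4, 0], [0, 0, -8, 0], [0, 0, -12, 0], [0, 0, -14, 0], [0, 0, -16, 0], [0, 0, -16, 0], [0, 0, -14, 0], [0, 0, -10, 0], [0, 0, -5, 0], [0, 0, -2, 0]]}}

```text
clock: 7.9
tool_pos: [0.6032, -0.061, 0.1994]
orientation: [179.9, 0.0, -69.0]
force: [-0.5, 0.7, -0.9]
opening: 0.0438
```

>>> {"name": "jog_arm", "arguments": {"commands": [[0, 0, 0, 0], [0, 0, 0, 0], [0, 0, -0.5, 0], [0, 0, -0.5, 0], [0, 0, -0.5, 0], [0, 0, -0.5, 0], [0, 0, -0.5, 0], [0, 0, -0.3, 0], [0, 0, 0, 0], [0, 0, 0, 0]]}}

```text
clock: 8.73
tool_pos: [0.6036, -0.0609, 0.1977]
orientation: [180.0, 0.0, -69.0]
force: [0.3, 0.3, -2.6]
opening: 0.0434
```

Run:
```python
from h import *
o,s=snap('wrist','w4'); print(o['tool_pos'],o['orientation'],o['force'],o['clock'])
o,s=snap('side','s4')
a=s['image'][60:220,230:430,::-1]; cv2.imwrite('pics/s4z.png',cv2.resize(a,None,fx=3.75,fy=3.75))
```

```text
[ 0.60363041 -0.06094646  0.19773609] [ 1.79996504e+02  2.54922393e-04 -6.90175609e+01] [ 0.3170996   0.32322734 -2.60416444] 8.7333
```

View pics/w4.png

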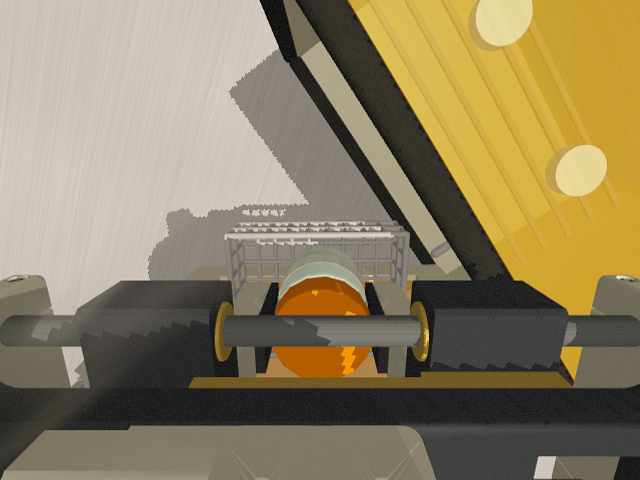

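View pics/s4z.png

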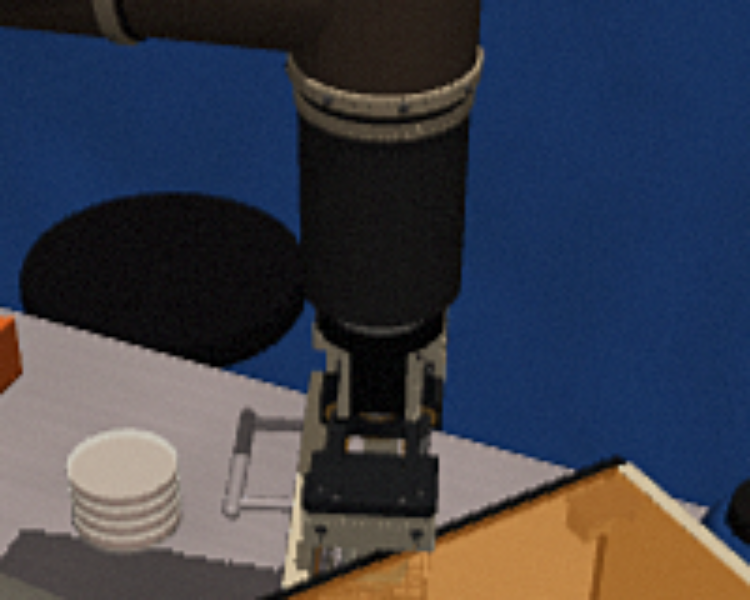

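>>> {"name": "jog_arm", "arguments": {"commands": [[0, 0, -0.3, 0], [0, 0, -0.3, 0], [0, 0, -0.3, 0], [0, 0, -0.2, 0], [0, 0, 0, 0], [0, 0, 0, 0], [0, 0, 0, 0], [0, 0, 0, 0], [0, 0, 0, 0], [0, 0, 0, 0]]}}

```text
clock: 9.67
tool_pos: [0.6036, -0.0609, 0.1967]
orientation: [-180.0, -0.0, -69.0]
force: [0.9, 0.1, -1.1]
opening: 0.0433
```

>>> {"name": "jog_arm", "arguments": {"commands": [[0, 0, -0.2, 0], [0, 0, -0.2, 0], [0, 0, -0.2, 0], [0, 0, -0.2, 0], [0, 0, -0.2, 0], [0, 0, 0, 0], [0, 0, 0, 0], [0, 0, 0, 0], [0, 0, 0, 0], [0, 0, 0, 0]]}}

```text
clock: 10.5
tool_pos: [0.6037, -0.061, 0.1964]
orientation: [-180.0, -0.0, -69.0]
force: [-2.7, 0.9, 5.7]
opening: 0.0433
```

In contact. Release with a small opening, then lift straight up.

>>> {"name": "jog_arm", "arguments": {"commands": [[0, 0, 0.4, 0], [0, 0, 0, 0], [0, 0, 0, 0], [0, 0, 0, 0], [0, 0, 0, 0], [0, 0, 0, 0], [0, 0, 1, 0], [0, 0, 2, 0], [0, 0, 4, 0], [0, 0, 6, 0]], "fingers": 53}}

```text
clock: 11.33
tool_pos: [0.6034, -0.0609, 0.2091]
orientation: [180.0, 0.0, -69.0]
force: [0.1, 0.4, 0.5]
opening: 0.0528
```

Run:
```python
from h import *
o,s=snap('wrist','w5'); print(o['tool_pos'],o['orientation'],o['force'],o['opening'])
```

```text
[ 0.60341691 -0.06094617  0.20912197] [ 1.79961595e+02  1.00871857e-02 -6.90187700e+01] [0.14830654 0.4385853  0.53778522] 0.05280741224053881
```

View pics/w5.png

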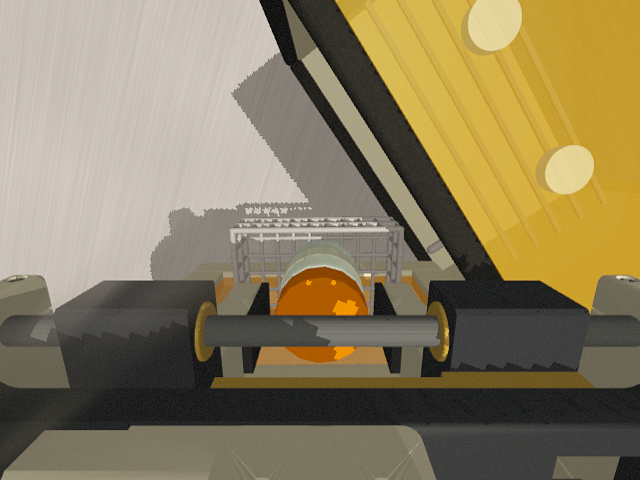

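Released; the jar stands in the basket. Lift and go round in front of the bar.

>>> {"name": "jog_arm", "arguments": {"commands": [[0, 0, 10, 0], [0, 0, 16, 0], [0, 0, 18, 0], [0, 0, 10, 0], [0, 5, 2, 0], [-1, 12, 0, 0], [-1, 16, 0, 0], [-1, 20, 0, 0], [-1, 20, 0, 0], [-1, 18, 0, 0]]}}

```text
clock: 12.22
tool_pos: [0.5977, 0.0319, 0.2637]
orientation: [179.9, 0.0, -69.0]
force: [-0.1, -0.3, 0.2]
opening: 0.0528
```

>>> {"name": "jog_arm", "arguments": {"commands": [[-1, 15, 0, 0], [-1, 11, 0, 0], [-1, 7, 0, 0], [-1, 4, 0, 0], [0, 0, -10, 0], [0, 0, -14, 0], [0, 0, -14, 0], [0, 0, -10, 0], [0, 0, -5, 0], [0, 0, 0, 0]], "fingers": 20}}

```text
clock: 13.05
tool_pos: [0.5939, 0.0663, 0.2104]
orientation: [179.9, 0.0, -69.1]
force: [-0.0, -0.6, 0.7]
opening: 0.0199
```

Run:
```python
from h import *
o,s=snap('wrist','w6'); print(o['tool_pos'],o['orientation'],o['force'],o['opening'],o['clock'])
o,s=snap('top','t6')
a=s['image'][130:290,230:430,::-1]; cv2.imwrite('pics/t6z.png',cv2.resize(a,None,fx=3.75,fy=3.75,interpolation=cv2.INTER_CUBIC))
o,s=snap('side','s6')
a=s['image'][60:220,230:430,::-1]; cv2.imwrite('pics/s6z.png',cv2.resize(a,None,fx=3.75,fy=3.75))
```

```text
[0.59391411 0.06634719 0.21040851] [ 1.79851500e+02  3.67136101e-03 -6.90631428e+01] [-0.04369863 -0.57714501  0.74870626] 0.019919186414847946 13.05
```

View pics/w6.png

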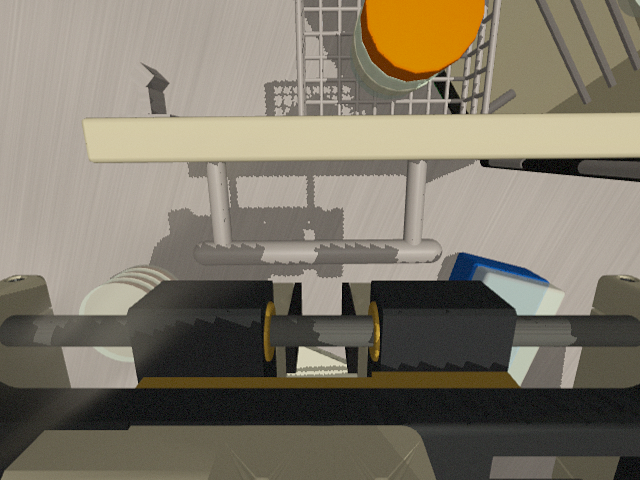

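View pics/t6z.png

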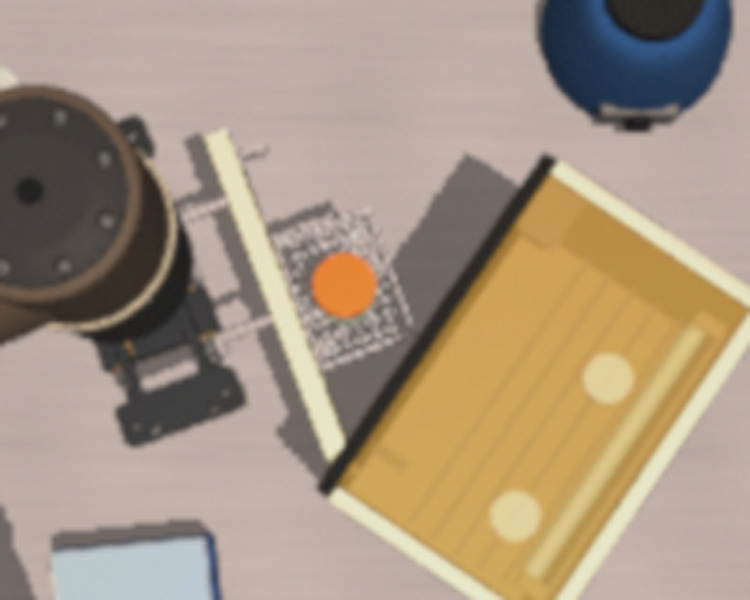

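View pics/s6z.png

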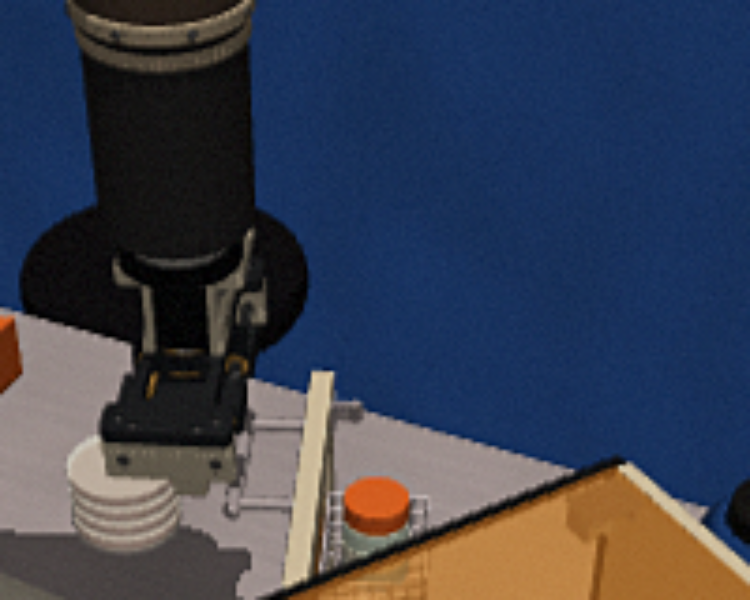

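The jar is upright in the basket and the fingers are centred on the bar, which runs level at row 251. Next I'll plan the closing arc.

```bash
cat >> h.py <<'E'
H=np.array([.47519,-.05368])*1000; TC=-123.6  # hinge mm, cabinet yaw
def tgt(th,x,y):
    a=TC+np.degrees(th); return np.r_[H+Rz(np.radians(a))[:2,:2]@np.array([x,y]), a]
def rel(o):  # returns for yaw-aligned: th from yaw
    a=o['orientation'][2]; d=np.array(o['tool_pos'][:2])*1000-H; return np.radians(a-TC), Rz(-np.radians(a))[:2,:2]@d
def plan(wp,start=None):
    o=get_obs(); p=start if start is not None else np.r_[np.array(o['tool_pos'][:2])*1000,o['orientation'][2]]
    p=np.array(p,float); acc=p.copy()
    for i,w in enumerate(wp):
        t=tgt(*w); d=np.round(t-acc,1); acc+=d; print('[%.1f, %.1f, 0, %.1f],'%tuple(d),end=' ' if (i+1)%10 else '\n')
    print('\nend',acc)
E
python3 - <<'E'
from h import *
o=get_obs(); print(rel(o),o['tool_pos'],o['orientation'])
th0=np.radians(-69.06-TC); print(th0)
wp=[(th0,x,155) for x in (-67,-64,-61,-59,-58,-57,-56,-55,-54.2,-53.5)]
# then arc
th=th0; st=0
for i in range(30):
    st=min(st+.004,.026); th-=st; wp.append((th,-53.5,155))
plan(wp); print(th)
E
```

```text
(np.float64(0.9524030707500275), array([-69.66874662, 155.09540729])) [0.59508292 0.06687707 0.21266301] [-1.79951994e+02 -1.64886113e-02 -6.90313237e+01]
0.9519025740377072
[0.9, -2.6, 0, -0.0], [1.1, -2.8, 0, -0.0], [1.1, -2.8, 0, -0.0], [0.7, -1.9, 0, -0.0], [0.3, -0.9, 0, -0.0], [0.4, -0.9, 0, -0.0], [0.4, -1.0, 0, -0.0], [0.3, -0.9, 0, -0.0], [0.3, -0.7, 0, -0.0], [0.2, -0.7, 0, -0.0],
[0.5, -0.5, 0, -0.3], [0.8, -1.0, 0, -0.4], [1.2, -1.5, 0, -0.7], [1.7, -2.1, 0, -0.9], [1.9, -2.6, 0, -1.2], [2.3, -3.2, 0, -1.3], [2.5, -3.5, 0, -1.5], [2.3, -3.6, 0, -1.5], [2.2, -3.6, 0, -1.5], [2.1, -3.7, 0, -1.5],
[2.1, -3.8, 0, -1.5], [1.9, -3.8, 0, -1.5], [1.8, -3.8, 0, -1.5], [1.8, -3.9, 0, -1.5], [1.6, -4.0, 0, -1.4], [1.5, -3.9, 0, -1.5], [1.4, -4.1, 0, -1.5], [1.4, -4.0, 0, -1.5], [1.2, -4.1, 0, -1.5], [1.1, -4.1, 0, -1.5],
[1.0, -4.2, 0, -1.5], [0.9, -4.1, 0, -1.5], [0.8, -4.2, 0, -1.5], [0.6, -4.2, 0, -1.5], [0.6, -4.3, 0, -1.4], [0.5, -4.2, 0, -1.5], [0.3, -4.2, 0, -1.5], [0.2, -4.3, 0, -1.5], [0.2, -4.3, 0, -1.5], [-0.0, -4.2, 0, -1.5],

end [ 639.18291718  -55.32292627 -109.63132365]
0.24390257403770657
```

>>> {"name": "jog_arm", "arguments": {"commands": [[0.9, -2.6, 0, 0], [1.1, -2.8, 0, 0], [1.1, -2.8, 0, 0], [0.7, -1.9, 0, 0], [0.3, -0.9, 0, 0], [0.4, -0.9, 0, 0], [0.4, -1.0, 0, 0], [0.3, -0.9, 0, 0], [0.3, -0.7, 0, 0], [0.2, -0.7, 0, 0]]}}

```text
clock: 14.03
tool_pos: [0.6004, 0.0519, 0.212]
orientation: [-180.0, 0.0, -69.0]
force: [0.4, 1.3, -0.6]
opening: 0.0199
```

>>> {"name": "jog_arm", "arguments": {"commands": [[0.5, -0.5, 0, -0.3], [0.8, -1.0, 0, -0.4], [1.2, -1.5, 0, -0.7], [1.7, -2.1, 0, -0.9], [1.9, -2.6, 0, -1.2], [2.3, -3.2, 0, -1.3], [2.5, -3.5, 0, -1.5], [2.3, -3.6, 0, -1.5], [2.2, -3.6, 0, -1.5], [2.1, -3.7, 0, -1.5]]}}

```text
clock: 14.87
tool_pos: [0.6182, 0.0261, 0.2121]
orientation: [-180.0, -0.0, -80.0]
force: [1.2, 1.6, 0.4]
opening: 0.0203
```

Run:
```python
from h import *
o,s=snap('wrist','w7'); print(rel(o),o['tool_pos'],o['orientation'],o['force'],o['opening'],o['clock'])
```

```text
(np.float64(0.7612577121703968), array([-53.70040307, 154.69060175])) [0.61818206 0.02610838 0.21207811] [-1.79991099e+02 -1.10755597e-03 -7.99831460e+01] [1.17202535 1.61244964 0.40713843] 0.02025600361339829 14.8667
```

View pics/w7.png

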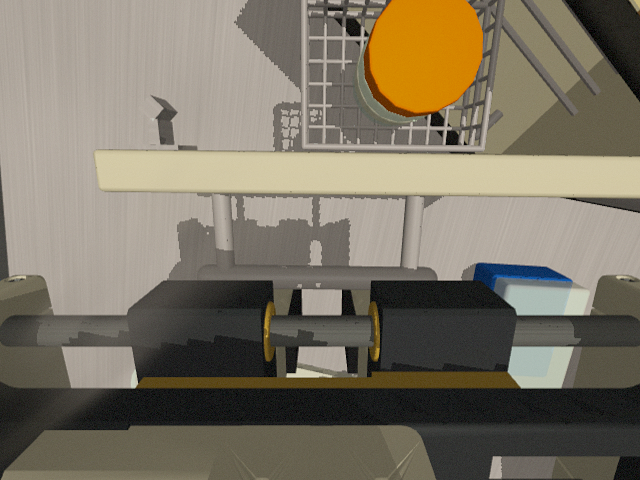

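The finger faces are on the bar at row 275 and the door is moving with them. Continue.

>>> {"name": "jog_arm", "arguments": {"commands": [[2.1, -3.8, 0, -1.5], [1.9, -3.8, 0, -1.5], [1.8, -3.8, 0, -1.5], [1.8, -3.9, 0, -1.5], [1.6, -4.0, 0, -1.4], [1.5, -3.9, 0, -1.5], [1.4, -4.1, 0, -1.5], [1.4, -4.0, 0, -1.5], [1.2, -4.1, 0, -1.5], [1.1, -4.1, 0, -1.5]]}}

```text
clock: 15.75
tool_pos: [0.6338, -0.0133, 0.212]
orientation: [180.0, 0.0, -94.9]
force: [1.0, 1.3, 0.1]
opening: 0.0202
```

>>> {"name": "jog_arm", "arguments": {"commands": [[1.0, -4.2, 0, -1.5], [0.9, -4.1, 0, -1.5], [0.8, -4.2, 0, -1.5], [0.6, -4.0, 0, -1.4], [0.4, -3.4, 0, -1.2], [0.3, -2.7, 0, -1.0], [0.2, -2.2, 0, -0.8], [0.1, -2.0, 0, -0.7], [0.1, -2.0, 0, -0.7], [0, -2.0, 0, -0.7]]}}

```text
clock: 16.58
tool_pos: [0.6382, -0.0438, 0.2122]
orientation: [-180.0, 0.0, -105.8]
force: [1.3, 1.3, 1.3]
opening: 0.02
```

Run:
```python
from h import *
o,s=snap('wrist','w8'); print(rel(o),o['tool_pos'],o['orientation'],o['force'],o['opening'],o['clock'])
th,_=rel(o); p=[(th-.012*i,-53.7,155) for i in range(1,11)]; plan(p)
```

```text
(np.float64(0.3110921641539951), array([-53.77016608, 154.16815275])) [ 0.63816978 -0.04384929  0.21215717] [-1.79980876e+02  8.60336293e-03 -1.05775732e+02] [1.34049278 1.30554224 1.30693205] 0.02004230235186062 16.5833
[0.9, -2.0, 0, -0.6], [0.1, -2.0, 0, -0.7], [0.1, -1.9, 0, -0.7], [-0.0, -2.0, 0, -0.7], [-0.0, -2.0, 0, -0.7], [-0.0, -1.9, 0, -0.7], [-0.1, -2.0, 0, -0.7], [-0.0, -2.0, 0, -0.6], [-0.1, -1.9, 0, -0.7], [-0.1, -2.0, 0, -0.7],

end [ 638.93694689  -63.80477406 -112.63166004]
```

View pics/w8.png

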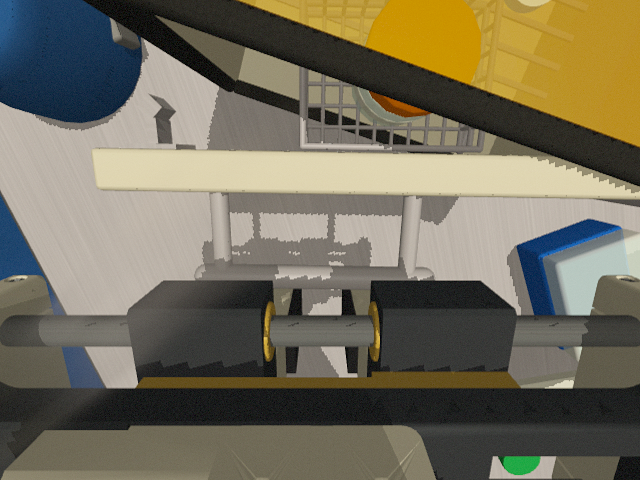

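>>> {"name": "jog_arm", "arguments": {"commands": [[0.1, -2.0, 0, -0.7], [0.1, -2.0, 0, -0.7], [0.1, -2.0, 0, -0.7], [0, -2.0, 0, -0.7], [0, -2.0, 0, -0.7], [0, -2.0, 0, -0.7], [-0.1, -2.0, 0, -0.7], [-0.1, -2.0, 0, -0.7], [-0.1, -2.0, 0, -0.7], [-0.1, -1.5, 0, -0.5]]}}

```text
clock: 17.47
tool_pos: [0.6382, -0.0635, 0.2122]
orientation: [-180.0, 0.0, -112.6]
force: [2.8, 1.4, 0.6]
opening: 0.02
```

>>> {"name": "jog_arm", "arguments": {"commands": [[-0.1, -1.2, 0, -0.4], [-0.1, -1.0, 0, -0.3], [-0.1, -0.8, 0, -0.3], [-0.1, -0.7, 0, -0.2], [-0.1, -0.5, 0, -0.2], [0, -0.4, 0, -0.1], [0, 0, 0, 0], [0, 0, 0, 0], [0, 0, 0, 0], [0, 0, 0, 0]]}}

```text
clock: 18.3
tool_pos: [0.6374, -0.0678, 0.2121]
orientation: [180.0, -0.0, -114.0]
force: [2.7, 1.4, 0.1]
opening: 0.02
```

```bash
cat >> h.py <<'E'
def fx():
    o=get_obs(); a=np.radians(o['orientation'][2]); f=np.array(o['force'][:2]); th,r=rel(o)
    print('th %.4f rel %.2f %.2f Fx %.2f Fy %.2f Fz %.2f clock %.2f'%(th,r[0],r[1],f@[np.cos(a),np.sin(a)],f@[-np.sin(a),np.cos(a)],o['force'][2],o['clock'])); return o
E
python3 - <<'E'
from h import *
o=fx(); print(o['tool_pos'],o['orientation'])
th,r=rel(o); plan([(th-.002*i,-53.7,155) for i in range(1,11)])
E
```

```text
th 0.1673 rel -53.07 153.91 Fx -2.35 Fy 1.87 Fz 0.12 clock 18.30
[ 0.63737659 -0.06784627  0.21207782] [ 1.79996959e+02 -2.96305955e-03 -1.14015145e+02]
[1.2, -0.2, 0, -0.1], [-0.0, -0.3, 0, -0.1], [-0.0, -0.3, 0, -0.1], [-0.1, -0.4, 0, -0.2], [0.0, -0.3, 0, -0.1], [-0.0, -0.3, 0, -0.1], [-0.1, -0.4, 0, -0.1], [0.0, -0.3, 0, -0.1], [-0.0, -0.3, 0, -0.1], [-0.1, -0.3, 0, -0.1],

end [ 638.2765893   -70.94626609 -115.11514522]
```

>>> {"name": "jog_arm", "arguments": {"commands": [[0, -0.5, 0, -0.2], [0, -0.5, 0, -0.2], [-0.1, -0.5, 0, -0.2], [0, -0.5, 0, -0.2], [-0.1, -0.5, 0, -0.2], [0, -0.4, 0, -0.2], [-0.1, -0.4, 0, -0.1], [0, -0.4, 0, -0.1], [0, -0.3, 0, -0.1], [-0.1, -0.3, 0, 0]]}}

```text
clock: 19.13
tool_pos: [0.637, -0.0722, 0.212]
orientation: [180.0, -0.0, -115.5]
force: [3.1, 2.0, 1.1]
opening: 0.02
```

Run:
```python
from h import *
fx()
```

```text
th 0.1409 rel -53.02 153.98 Fx -3.12 Fy 1.91 Fz 1.11 clock 19.13
```

>>> {"name": "jog_arm", "arguments": {"commands": [[0, -0.3, 0, -0.1], [-0.1, -0.3, 0, -0.1], [0, -0.3, 0, -0.1], [0, -0.3, 0, -0.1], [-0.1, -0.3, 0, -0.1], [0, -0.3, 0, -0.1], [0, -0.3, 0, -0.1], [-0.1, -0.3, 0, -0.1], [0, -0.2, 0, 0], [0, -0.2, 0, 0]]}}

```text
clock: 19.97
tool_pos: [0.6366, -0.075, 0.212]
orientation: [180.0, -0.0, -116.3]
force: [2.7, 1.8, 1.0]
opening: 0.0201
```

Run:
```python
from h import *
fx()
```

```text
th 0.1270 rel -52.47 154.17 Fx -2.87 Fy 1.64 Fz 1.00 clock 19.97
```

>>> {"name": "jog_arm", "arguments": {"commands": [[0, -0.3, 0, -0.2], [-0.1, -0.3, 0, -0.2], [0, -0.3, 0, -0.1], [0, -0.3, 0, -0.1], [-0.1, -0.3, 0, -0.1], [0, -0.3, 0, -0.1], [0, -0.3, 0, -0.1], [-0.1, -0.3, 0, -0.1], [0, -0.2, 0, -0.1], [0, -0.2, 0, 0]]}}

```text
clock: 20.8
tool_pos: [0.6364, -0.0775, 0.2121]
orientation: [180.0, 0.0, -117.4]
force: [1.6, 4.0, 1.8]
opening: 0.02
```

Run:
```python
from h import *
fx()
```

```text
th 0.1077 rel -53.10 154.08 Fx -4.26 Fy -0.40 Fz 1.84 clock 20.80
```

>>> {"name": "jog_arm", "arguments": {"commands": [[0, -0.3, 0, -0.1], [-0.1, -0.3, 0, -0.1], [0, -0.2, 0, -0.1], [0, -0.2, 0, -0.1], [-0.1, -0.2, 0, -0.1], [0, -0.2, 0, -0.1], [0, -0.1, 0, 0], [0, 0, 0, 0], [0, 0, 0, 0], [0, 0, 0, 0]]}}

```text
clock: 21.63
tool_pos: [0.6364, -0.0783, 0.2121]
orientation: [180.0, 0.1, -118.0]
force: [1.1, 6.7, 2.4]
opening: 0.0199
```

Run:
```python
from h import *
fx()
```

```text
th 0.0976 rel -53.96 153.85 Fx -6.46 Fy -2.22 Fz 2.35 clock 21.63
```

>>> {"name": "jog_arm", "arguments": {"commands": [[0, -0.2, 0, -0.1], [0, -0.2, 0, -0.1], [-0.1, -0.2, 0, 0], [0, -0.2, 0, 0], [0, -0.1, 0, 0], [0, 0, 0, 0], [0, 0, 0, 0], [0, 0, 0, 0], [0, 0, 0, 0], [0, 0, 0, 0]]}}

```text
clock: 22.47
tool_pos: [0.6363, -0.0789, 0.212]
orientation: [180.0, 0.1, -118.2]
force: [1.4, 8.5, 1.8]
opening: 0.0201
```

Run:
```python
from h import *
fx()
```

```text
th 0.0941 rel -53.94 153.85 Fx -8.13 Fy -2.81 Fz 1.84 clock 22.47
```

>>> {"name": "jog_arm", "arguments": {"commands": [[0, -0.2, 0, -0.1], [0, -0.2, 0, 0], [-0.1, -0.1, 0, 0], [0, -0.1, 0, 0], [0, -0.1, 0, 0], [0, 0, 0, 0], [0, 0, 0, 0], [0, 0, 0, 0], [0, 0, 0, 0], [0, 0, 0, 0]]}}

```text
clock: 23.3
tool_pos: [0.636, -0.0803, 0.2121]
orientation: [180.0, 0.0, -118.3]
force: [0.5, 5.5, 0.9]
opening: 0.0201
```

Run:
```python
from h import *
fx()
```

```text
th 0.0922 rel -52.85 154.23 Fx -5.05 Fy -2.14 Fz 0.90 clock 23.30
```

>>> {"name": "jog_arm", "arguments": {"commands": [[0, -0.2, 0, 0], [0, -0.2, 0, 0], [0, -0.1, 0, 0], [0, 0, 0, 0], [0, 0, 0, 0], [0, 0, 0, 0], [0, 0, 0, 0], [0, 0, 0, 0], [0, 0, 0, 0], [0, 0, 0, 0]]}}

```text
clock: 24.13
tool_pos: [0.636, -0.0814, 0.212]
orientation: [180.0, -0.0, -118.3]
force: [-0.4, 0.2, -1.0]
opening: 0.0204
```

Run:
```python
from h import *
fx()
o,s=snap('wrist','w9')
```

```text
th 0.0921 rel -51.84 154.70 Fx -0.01 Fy -0.44 Fz -1.03 clock 24.13
```

View pics/w9.png

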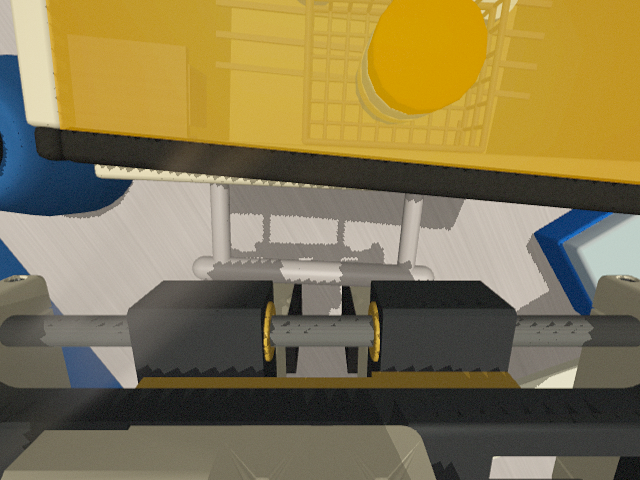

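The force fell to zero, so the door has snapped away from the fingers. I'll retreat and lift, then look during the hold time.

>>> {"name": "jog_arm", "arguments": {"commands": [[1, 2, 0, 0], [2, 3, 0, 0], [2, 4, 0, 0], [2, 4, 0, 0], [1, 2, 0, 0], [0, 0, 0, 0], [0, 0, 0, 0], [0, 0, 0, 0], [0, 0, 0, 0], [0, 0, 0, 0]]}}

```text
clock: 25.02
tool_pos: [0.644, -0.0665, 0.2121]
orientation: [180.0, -0.0, -118.3]
force: [0.8, -0.3, 0.7]
opening: 0.0205
```

Run:
```python
from h import *
fx()
o,s=snap('wrist','w10'); print(o['tool_pos'],o['orientation'])
a=s['image'][130:300,180:460,::-1]; cv2.imwrite('pics/w10z.png',cv2.resize(a,None,fx=2.8,fy=2.8,interpolation=cv2.INTER_CUBIC))
o,s=snap('top','t10')
a=s['image'][130:290,230:430,::-1]; cv2.imwrite('pics/t10z.png',cv2.resize(a,None,fx=3.75,fy=3.75,interpolation=cv2.INTER_CUBIC))
```

```text
th 0.0920 rel -68.83 154.63 Fx -0.15 Fy 0.82 Fz 0.70 clock 25.02
[ 0.64396153 -0.06647218  0.21208036] [ 1.79999825e+02 -2.88947628e-04 -1.18329609e+02]
```

View pics/w10z.png

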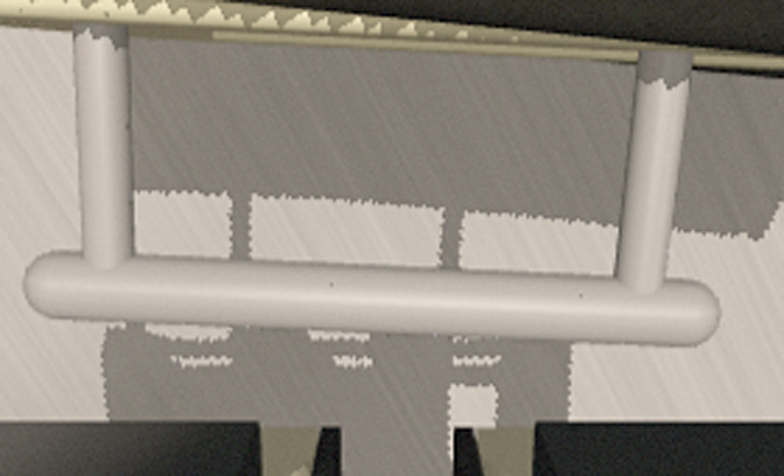

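View pics/t10z.png

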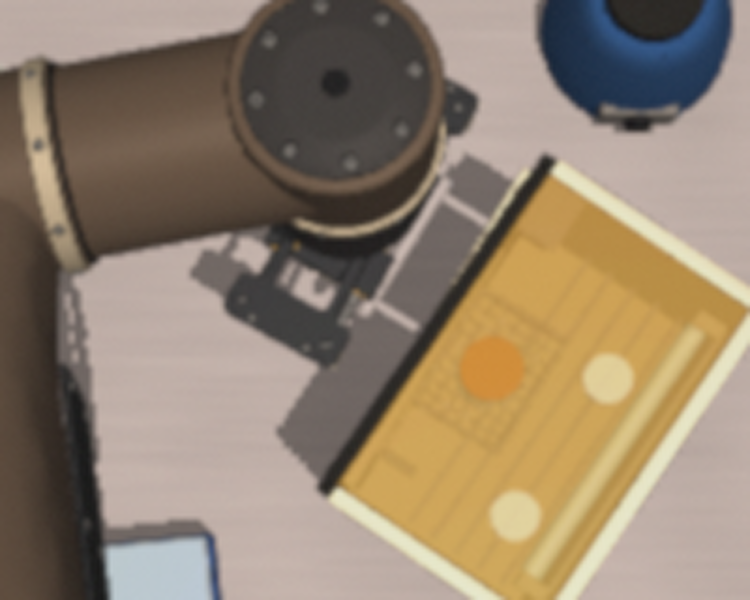

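The bar runs from about (189,232) to (437,242), tilted 2.6°, so the door is shut at about 0.046 rad. The jar is upright behind it, and the posts are clear.

Run:
```python
from h import *
o,s=load('w10'); C=wcam(o,s)
q=lambda u,v:(180+(u+.5)/2.8-.5,130+(v+.5)/2.8-.5)
P=[]
for uv in [q(24,285),q(720,313),q(102,200),q(655,220)]:
    c,d=ray(C,uv); W=(c+d*(.224-c[2])/d[2])*1000; P.append(W); print(W)
m=(P[0]+P[1])/2; d=P[0]-P[1]; print('mid',m,'len',np.linalg.norm(d),'dir',np.degrees(np.arctan2(d[1],d[0])))
a=np.arctan2(d[1],d[0])-np.pi/2; print('theta',a-np.radians(TC))
for th in (.045,.05): print(th,tgt(th,-40,155),'gap',tgt(th,-17,155))
fx()
```

```text
[ 677.82468942 -127.41102559  224.        ]
[582.00034748 -70.56181135 224.        ]
[ 659.43182766 -132.91223285  224.        ]
[585.0364943  -89.28453467 224.        ]
mid [629.91251845 -98.98641847 224.        ] len 111.41874918059422 dir -30.67916659284829
theta 0.05097815985704113
0.045 [ 628.63520237  -99.28230115 -121.02168992] gap [ 616.78186423 -118.99266327 -121.02168992]
0.05 [ 628.86129486  -98.51450831 -120.73521102] gap [ 617.10665629 -118.28389049 -120.73521102]
th 0.0920 rel -68.84 154.65 Fx 0.05 Fy -0.06 Fz -0.01 clock 25.12
```

>>> {"name": "jog_arm", "arguments": {"commands": [[0, 0, 5, 0], [0, 0, 10, 0], [0, 0, 12, 0], [0, 0, 9, 0], [0, 0, 4, 0], [-2, -4, 0, -0.4], [-4, -8, 0, -0.5], [-5, -10, 0, -0.5], [-5, -10, 0, -0.5], [-4.5, -9, 0, -0.5]], "fingers": 10}}

```text
clock: 25.95
tool_pos: [0.6225, -0.1088, 0.2516]
orientation: [180.0, -0.0, -120.8]
force: [0.9, 0.4, 0.7]
opening: 0.0102
```

>>> {"name": "jog_arm", "arguments": {"commands": [[-4, -7, 0, 0], [-2, -4, 0, 0], [0, 0, 0, 0], [0, 0, 0, 0], [0, 0, 0, 0], [0, 0, 0, 0], [0, 0, 0, 0], [0, 0, 0, 0], [0, 0, 0, 0], [0, 0, 0, 0]]}}

```text
clock: 26.78
tool_pos: [0.6176, -0.1182, 0.252]
orientation: [180.0, -0.0, -120.7]
force: [0.7, -0.1, -0.1]
opening: 0.0099
```

Run:
```python
from h import *
fx()
o,s=snap('wrist','w11'); print(o['tool_pos'],o['orientation'],o['opening'])
```

```text
th 0.0505 rel -17.24 155.37 Fx -0.30 Fy 0.67 Fz -0.06 clock 26.78
[ 0.61758659 -0.11818806  0.25199098] [ 1.79996794e+02 -4.47420744e-03 -1.20704484e+02] 0.009946289071233782
```

View pics/w11.png

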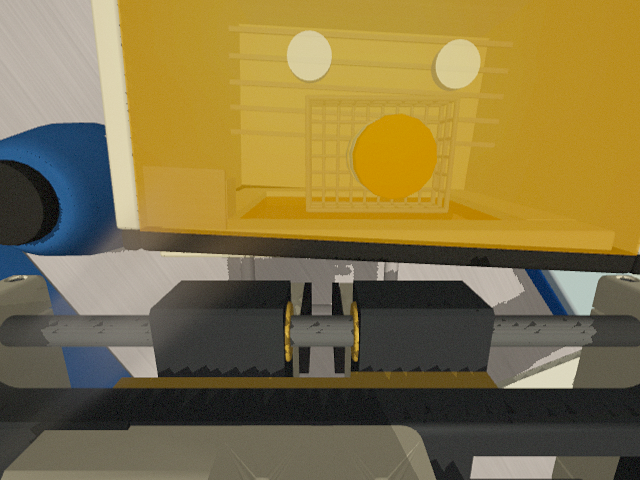

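The fingers are over the gap with the posts to either side, and the jar is upright in the basket. Descending slowly.

>>> {"name": "jog_arm", "arguments": {"commands": [[0, 0, -3, 0], [0, 0, -4, 0], [0, 0, -5, 0], [0, 0, -5, 0], [0, 0, -5, 0], [0, 0, -5, 0], [0, 0, -5, 0], [0, 0, -4, 0], [0, 0, -2, 0], [0, 0, 0, 0]]}}

```text
clock: 27.67
tool_pos: [0.6173, -0.1184, 0.2134]
orientation: [180.0, -0.0, -120.7]
force: [1.3, 0.4, -0.8]
opening: 0.0098
```

Run:
```python
from h import *
fx()
o,s=snap('top','t12')
a=s['image'][150:250,280:405,::-1]; cv2.imwrite('pics/t12z.png',cv2.resize(a,None,fx=6,fy=6,interpolation=cv2.INTER_CUBIC))
```

```text
th 0.0502 rel -16.98 155.17 Fx -1.00 Fy 0.88 Fz -0.78 clock 27.67
```

The fingers are in the gap with no contact. I'll skew the tool by 10° to take up slack, which keeps the spring kick soft, and then pull.

>>> {"name": "jog_arm", "arguments": {"commands": [[0, 0, 0, 2], [0, 0, 0, 3], [0, 0, 0, 3], [0, 0, 0, 2], [0, 0, 0, 0], [0, 0, 0, 0], [0, 0, 0, 0], [0, 0, 0, 0], [0, 0, 0, 0], [0, 0, 0, 0]]}}

```text
clock: 28.55
tool_pos: [0.6175, -0.1183, 0.2141]
orientation: [-180.0, 0.0, -110.7]
force: [-0.2, 0.3, -0.2]
opening: 0.01
```

Run:
```python
from h import *
o=fx(); print(o['tool_pos'],o['orientation'])
st=[617.4,-118.3,-120.7]
wp=[(.05,-18.5,155),(.05,-20,155)]; th=.05
for i in range(48):
    th+=.011 if i<9 else min(.011+.002*(i-8),.024); wp.append((th,-20.6,155))
plan(wp,st); print(th)
```

```text
th 0.2244 rel 10.07 156.02 Fx -0.23 Fy -0.26 Fz -0.18 clock 28.55
[ 0.61753053 -0.11834742  0.21406178] [-1.79999381e+02  9.38704245e-04 -1.10741784e+02]
[0.5, 1.3, 0, -0.0], [0.7, 1.3, 0, -0.0], [1.0, 2.1, 0, 0.6], [0.7, 1.6, 0, 0.6], [0.6, 1.6, 0, 0.7], [0.6, 1.6, 0, 0.6], [0.6, 1.6, 0, 0.6], [0.6, 1.6, 0, 0.6], [0.6, 1.7, 0, 0.7], [0.5, 1.6, 0, 0.6],
[0.5, 1.6, 0, 0.6], [0.6, 2.0, 0, 0.8], [0.7, 2.2, 0, 0.8], [0.7, 2.6, 0, 1.0], [0.7, 2.9, 0, 1.1], [0.8, 3.2, 0, 1.2], [0.7, 3.5, 0, 1.3], [0.7, 3.7, 0, 1.4], [0.6, 3.7, 0, 1.4], [0.5, 3.7, 0, 1.4],
[0.5, 3.7, 0, 1.3], [0.3, 3.7, 0, 1.4], [0.2, 3.8, 0, 1.4], [0.2, 3.7, 0, 1.4], [0.1, 3.8, 0, 1.3], [-0.1, 3.7, 0, 1.4], [-0.1, 3.8, 0, 1.4], [-0.2, 3.7, 0, 1.4], [-0.3, 3.8, 0, 1.3], [-0.4, 3.7, 0, 1.4],
[-0.4, 3.7, 0, 1.4], [-0.6, 3.7, 0, 1.4], [-0.7, 3.7, 0, 1.3], [-0.7, 3.7, 0, 1.4], [-0.8, 3.7, 0, 1.4], [-1.0, 3.6, 0, 1.4], [-1.0, 3.6, 0, 1.3], [-1.0, 3.6, 0, 1.4], [-1.2, 3.6, 0, 1.4], [-1.3, 3.5, 0, 1.4],
[-1.3, 3.5, 0, 1.3], [-1.5, 3.5, 0, 1.4], [-1.5, 3.4, 0, 1.4], [-1.6, 3.4, 0, 1.4], [-1.6, 3.4, 0, 1.3], [-1.8, 3.3, 0, 1.4], [-1.8, 3.3, 0, 1.4], [-1.9, 3.2, 0, 1.4], [-2.0, 3.2, 0, 1.3], [-2.1, 3.1, 0, 1.4],

end [604.7  33.9 -63.5]
1.0490000000000006
```

>>> {"name": "jog_arm", "arguments": {"commands": [[0.5, 1.3, 0, 0], [0.7, 1.3, 0, 0], [0.9, 1.8, 0, 0.6], [0.7, 1.6, 0, 0.6], [0.6, 1.6, 0, 0.7], [0.6, 1.6, 0, 0.6], [0.6, 1.6, 0, 0.6], [0.6, 1.6, 0, 0.6], [0.6, 1.7, 0, 0.7], [0.5, 1.6, 0, 0.6]]}}

```text
clock: 29.38
tool_pos: [0.6239, -0.1024, 0.214]
orientation: [-180.0, 0.0, -105.6]
force: [0.4, -0.0, 0.7]
opening: 0.0097
```

Run:
```python
from h import *
o=fx(); print(o['tool_pos'],o['orientation'],o['force'])
snap('wrist','w13')
```

```text
th 0.3134 rel 6.81 156.39 Fx -0.09 Fy 0.39 Fz 0.70 clock 29.38
[ 0.62394624 -0.10241605  0.21403266] [-1.79997147e+02  2.37508663e-03 -1.05644883e+02] [ 0.3983966  -0.01805015  0.70063503]
```

View pics/w13.png

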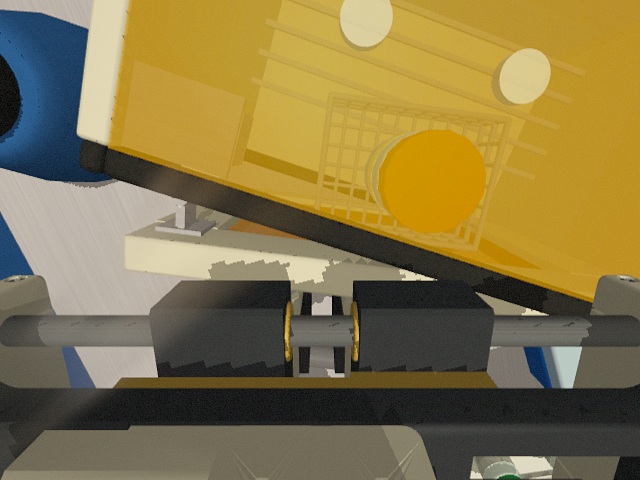

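The catch has let go, the door is ajar at about 0.15 rad with the strike clear, and the jar is upright. Continue opening.

>>> {"name": "jog_arm", "arguments": {"commands": [[0.5, 1.6, 0, 0.6], [0.6, 2.0, 0, 0.8], [0.7, 2.2, 0, 0.8], [0.7, 2.6, 0, 1.0], [0.7, 2.9, 0, 1.1], [0.8, 3.2, 0, 1.2], [0.7, 3.5, 0, 1.3], [0.7, 3.7, 0, 1.4], [0.6, 3.7, 0, 1.4], [0.5, 3.7, 0, 1.4]]}}

```text
clock: 30.27
tool_pos: [0.6304, -0.0732, 0.214]
orientation: [180.0, -0.0, -94.6]
force: [0.6, -0.8, 0.8]
opening: 0.0098
```

>>> {"name": "jog_arm", "arguments": {"commands": [[0.5, 3.7, 0, 1.3], [0.3, 3.7, 0, 1.4], [0.2, 3.8, 0, 1.4], [0.2, 3.7, 0, 1.4], [0.1, 3.8, 0, 1.3], [-0.1, 3.7, 0, 1.4], [-0.1, 3.8, 0, 1.4], [-0.2, 3.7, 0, 1.4], [-0.3, 3.8, 0, 1.3], [-0.4, 3.7, 0, 1.4]]}}

```text
clock: 31.1
tool_pos: [0.6304, -0.0358, 0.214]
orientation: [180.0, -0.0, -80.9]
force: [-0.0, -0.1, -0.2]
opening: 0.0099
```

Run:
```python
from h import *
o=fx(); print(o['tool_pos'],o['orientation'],o['force'])
snap('wrist','w14')
```

```text
th 0.7455 rel 6.91 156.10 Fx 0.11 Fy -0.05 Fz -0.20 clock 31.10
[ 0.6304134  -0.03578125  0.21402789] [ 1.79991040e+02 -1.32665490e-03 -8.08887118e+01] [-0.03213245 -0.11901828 -0.20252791]
```

View pics/w14.png

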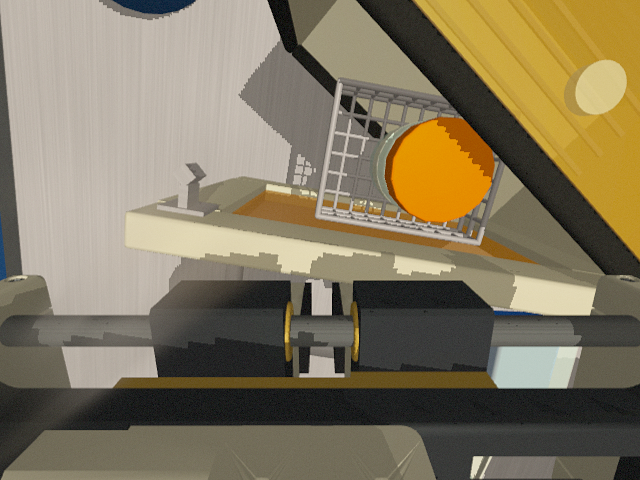

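Door at about 0.57 rad, jar upright. Continue to about 1.05 rad with a taper.

>>> {"name": "jog_arm", "arguments": {"commands": [[-0.4, 3.7, 0, 1.4], [-0.6, 3.7, 0, 1.4], [-0.7, 3.7, 0, 1.3], [-0.7, 3.7, 0, 1.4], [-0.8, 3.7, 0, 1.4], [-1.0, 3.6, 0, 1.4], [-1.0, 3.6, 0, 1.3], [-1.0, 3.6, 0, 1.4], [-1.2, 3.6, 0, 1.4], [-1.3, 3.5, 0, 1.4]]}}

```text
clock: 31.98
tool_pos: [0.6217, 0.0006, 0.2141]
orientation: [180.0, -0.0, -67.1]
force: [0.2, -1.1, 0.1]
opening: 0.0102
```

>>> {"name": "jog_arm", "arguments": {"commands": [[-1.3, 3.5, 0, 1.3], [-1.5, 3.5, 0, 1.4], [-1.5, 3.4, 0, 1.4], [-1.6, 3.4, 0, 1.4], [-1.5, 3.2, 0, 1.3], [-1.6, 2.9, 0, 1.2], [-1.4, 2.5, 0, 1.1], [-1.1, 1.9, 0, 0.8], [-0.8, 1.2, 0, 0.5], [-0.4, 0.6, 0, 0.3]]}}

```text
clock: 32.82
tool_pos: [0.6091, 0.0266, 0.2141]
orientation: [-180.0, 0.0, -56.5]
force: [0.2, 0.1, -0.3]
opening: 0.0096
```

>>> {"name": "jog_arm", "arguments": {"commands": [[0, 0, 0, 0], [0, 0, 0, 0], [0, 0, 0, 0], [0, 0, 0, 0], [0, 0, 0, 0], [0, 0, 0, 0], [0, 0, 0, 0], [0, 0, 0, 0], [0, 0, 0, 0], [0, 0, 0, 0]]}}

```text
clock: 33.65
tool_pos: [0.6091, 0.0264, 0.214]
orientation: [180.0, 0.0, -56.5]
force: [-0.6, -0.1, 0.9]
opening: 0.0103
```

Run:
```python
from h import *
o=fx(); print(o['tool_pos'],o['orientation'],o['force'])
snap('wrist','w15')
o,s=snap('top','t15')
a=s['image'][130:290,230:430,::-1]; cv2.imwrite('pics/t15z.png',cv2.resize(a,None,fx=3.75,fy=3.75,interpolation=cv2.INTER_CUBIC))
```

```text
th 1.1708 rel 7.12 155.86 Fx -0.22 Fy -0.55 Fz 0.94 clock 33.65
[0.60911584 0.0263623  0.21404522] [ 1.79998893e+02  1.03607890e-03 -5.65208596e+01] [-0.57904665 -0.12125109  0.94073616]
```

View pics/w15.png

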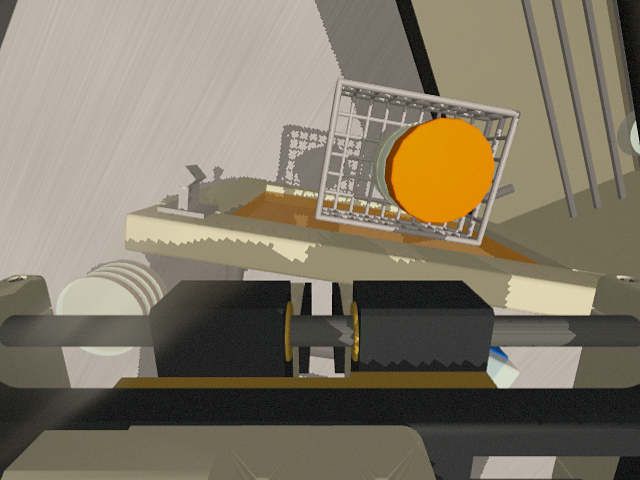

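View pics/t15z.png

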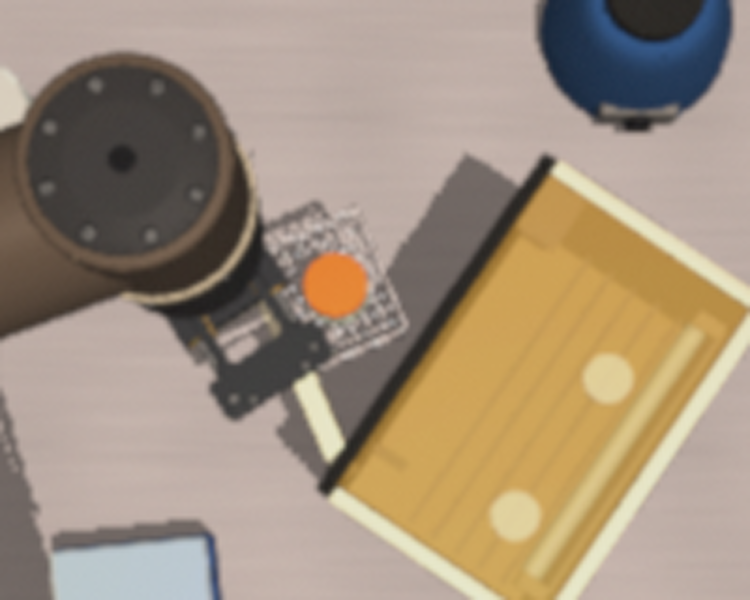

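The door is at about 1.0 rad with the jar upright. I'll undo the skew and lift straight out.

>>> {"name": "jog_arm", "arguments": {"commands": [[0, 0, 0, -2], [0, 0, 0, -3], [0, 0, 0, -3], [0, 0, 0, -1], [0, 0, 0, 0], [0, 0, 3, 0], [0, 0, 8, 0], [0, 0, 14, 0], [0, 0, 18, 0], [0, 0, 20, 0]]}}

```text
clock: 34.58
tool_pos: [0.6089, 0.0263, 0.278]
orientation: [180.0, 0.0, -65.5]
force: [0.0, -0.3, -0.5]
opening: 0.0102
```

>>> {"name": "jog_arm", "arguments": {"commands": [[0, 0, 20, 0], [-2, 8, 18, 0], [-4, 14, 10, 0], [-5, 20, 5, 0], [-6, 22, 0, 0], [-6, 22, 0, 0], [-4, 16, 0, 0], [-2, 8, 0, 0], [0, 0, 0, 0], [0, 0, 0, 0]]}}

```text
clock: 35.42
tool_pos: [0.5802, 0.1365, 0.3306]
orientation: [-180.0, -0.0, -65.4]
force: [1.0, -0.7, 0.1]
opening: 0.0101
```

>>> {"name": "jog_arm", "arguments": {"commands": [[0, 0, 0, 0], [0, 0, 0, 0], [0, 0, 0, 0], [0, 0, 0, 0], [0, 0, 0, 0], [0, 0, 0, 0], [0, 0, 0, 0], [0, 0, 0, 0], [0, 0, 0, 0], [0, 0, 0, 0]]}}

```text
clock: 36.25
tool_pos: [0.5801, 0.1363, 0.3301]
orientation: [-180.0, -0.0, -65.5]
force: [0.8, -0.6, 0.9]
opening: 0.0099
```

Run:
```python
from h import *
o=fx(); print(o['tool_pos'],o['orientation'],o['force'])
o,s=snap('top','t16')
a=s['image'][130:290,180:430,::-1]; cv2.imwrite('pics/t16z.png',cv2.resize(a,None,fx=3.2,fy=3.2,interpolation=cv2.INTER_CUBIC))
o,s=snap('side','s16'); 
a=s['image'][60:300,150:430,::-1]; cv2.imwrite('pics/s16z.png',cv2.resize(a,None,fx=2.5,fy=2.5))
```

```text
th 1.0137 rel -129.44 174.25 Fx 0.88 Fy 0.49 Fz 0.88 clock 36.25
[0.58013838 0.1363304  0.33007878] [-1.79999706e+02 -4.70546035e-03 -6.55180377e+01] [ 0.81175234 -0.59979824  0.88227781]
```

View pics/t16z.png

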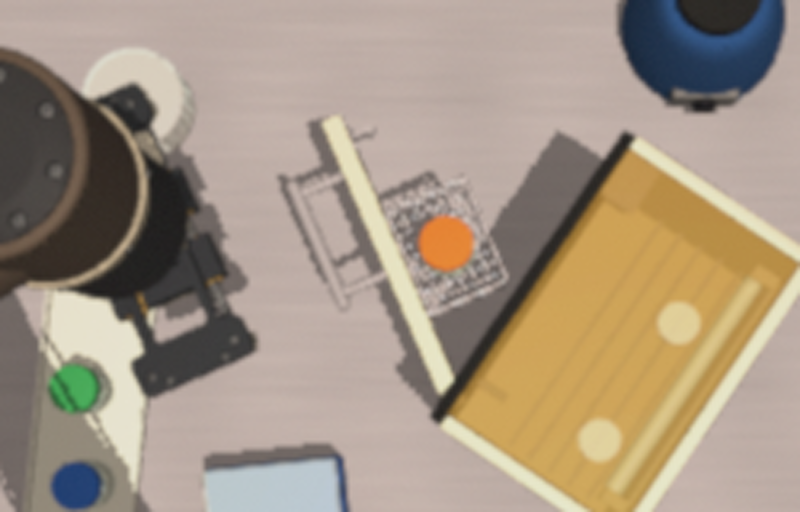

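View pics/s16z.png

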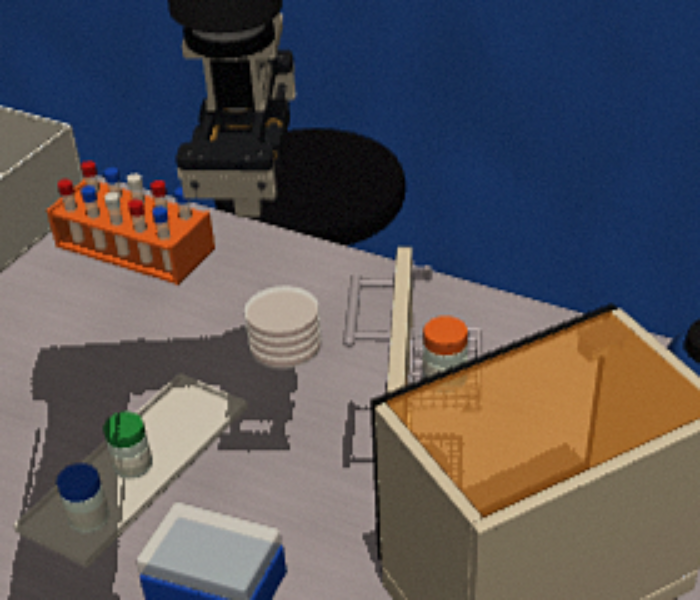

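The door stands at about 0.99 rad, the jar is upright in the basket, and the arm is clear. Handing in.

Run:
```python
from h import *
print(close_job())
```

```text
the job is handed in; nothing more can be done
None
```

The job is done and handed in at about 36 s of the 72 s allowed; it reported no verdict.

- **Jar:** I stood the orange-capped jar in the door basket. The fingers were open and well away from it before the door moved.
- **Shutting:** I pushed the door shut on the bar with open fingers. The force rose to about 8 to 9 N, then fell to zero as the catch snapped. From the wrist picture the door came to rest at about 0.05 rad.
- **Holding:** It stayed shut with the hand off it for over 4 s, about 24.1 to 28.6 s on the clock.
- **Opening:** I hooked the bar from behind, pulled the door through the catch and swung it wide open. Then I lifted the fingers out and moved the arm clear.

**Last checks:** The final top and side pictures show the door at about 0.99 rad, above the 0.8 needed. The jar is upright in the basket, slightly towards the hinge end but within the walls. The green and blue jars, the tip box and the dish stack look unmoved. I did not check the timer or slide box separately. The arm is about 13 cm in front of the door, touching nothing, with only sensor noise on the force reading.

**What I could not confirm:** Force was read only at the end of each call, so I did not see the peaks in between, including the moment the catch let go on opening. The readings I did get stayed under 10 N. No check failed. The early side-view estimate of the jar's position was about 6 mm off, so I used the wrist and top views instead.

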